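# Charge the flask with grinding balls and run it on the touch mixer

### The job

Using the scoop, and not the fingers, transfer at least three of the ceramic balls from the steel tray into the round flask while it stands on its cork ring, then lay the scoop back down. Take the flask by the neck, set it upright in the rubber ring on top of the touch-start mixer and press it down on the springs to the bottom of the ring's travel, firmly but without forcing the glass; the mixer runs only while the ring is held down, so finish still gripping the flask and holding it pressed there. Leave the other things on the bench where they are.

Things in the scene. Friction and masses are not known exactly. Their poses are not given: they have to be found in the camera images.
- tray: open steel tray, 158 x 47 mm (x, y), 24 mm high, fixed. Origin at the centre of its underside; x along its length, away from the robot. Floor 3 mm thick, 41 mm wide inside, flat from x = -56 to +76 mm; from -56 to -76 mm it rises at 45 degrees to the rim, so that balls pushed to that end ride up into a scoop. At the start the balls' centres lie between x = -46 and -6 mm
- ball0: white ceramic grinding ball, 14 mm across, 12 g, lying in the tray at the start; origin at its centre
- ball1: white ceramic grinding ball, 14 mm across, 12 g, lying in the tray at the start; origin at its centre
- ball2: white ceramic grinding ball, 14 mm across, 12 g, lying in the tray at the start; origin at its centre
- ball3: white ceramic grinding ball, 14 mm across, 12 g, lying in the tray at the start; origin at its centre
- ball4: white ceramic grinding ball, 14 mm across, 12 g, lying in the tray at the start; origin at its centre
- scoop: small metal scoop, 90 g, loose. Origin at the middle of the pan's underside; lip towards -x. Pan 33 mm wide outside, 30 inside; bevelled lip edge at x = -30, back wall at x = +24 mm, 2 mm floor, walls 18 mm high, sides sloping down to the lip. A black grip, 15 mm wide (y), 13 mm thick, rises behind the pan from (35, 0, 36) to (62, 0, 96) mm, leaning back 25 degrees
- scoop_grip (a point): middle of the scoop's black grip, 48 mm behind and 66 mm above the scoop's origin; the grip is pinched across y, where it is 15 mm wide
- scoop_lip (a point): middle of the scoop's lip edge, 30 mm in front (-x) of the scoop's origin. Balls lying in the level pan stay there; they roll off it when the lip is tilted down by about 20 degrees or more, certainly by 45
- cork_ring: cork ring on the bench, fixed, 94 mm outside and 57 mm inside diameter, 28 mm high; origin at the centre of its underside. The flask stands in it at the start
- flask: clear glass wide-neck round flask, 102 mm high, 150 g: bulb 78 mm across; straight neck 56 mm outside, 50 inside, from 66 to 96 mm above its origin; 62 mm lip above. Origin at the middle of its slightly flattened bottom, z up through the mouth
- flask_mouth (a point): centre of the flask's mouth, at its top edge, 102 mm above the flask's origin; the opening is 50 mm across
- flask_bulb (a point): centre of the flask's round bulb, 36 mm above its origin; a ball in the flask lies less than 35 mm from it
- mixer: touch-start vortex mixer, a low white housing 122 x 114 mm and 50 mm high with dial and switch on its front, fixed to the bench; origin at the centre of its underside, front towards -x. On its top stands the sprung black rubber ring cradle
- cradle_ring (a point): centre of the rubber ring cradle, on the ring's centre line, 86 mm above the bench when up: a ring of 10 mm thick rubber round an opening of 52 mm. The flask's bulb sits in it with its origin about 6 mm below this point, and ring and flask go straight down together
- mixer_head (a joint): how far the ring cradle is pressed down, in m: 0 up, 0.012 at the bottom stop. Sprung: it starts to move at about 5 N and takes about 13 N at the stop; the flask's own weight does not move it, and it springs back up when let go
- timer: white bench timer behind the flask, 66 x 66 x 20 mm, a bystander; origin at its underside
- amber_vial: amber vial with black cap, 28 mm across, 64 mm high, a bystander; origin at its underside
- marker: marker pen lying in front of the mixer, 136 mm long, a bystander
- capped_jar: wide jar with blue cap, 62 mm across, 90 mm high, a bystander
Mind the look-alikes: they are no part of the job. Of the things that look like the cork_ring, the larger one is meant.

How it is judged:
On the way, in this order (a step that is already met when the one before it is completed fails the run):
1. at least three balls lie in the flask while it stands upright on its cork ring ((distance between each of ball0, ball1, ball2 and flask_bulb below 0.035 m or distance between each of ball0, ball1, ball3 and flask_bulb below 0.035 m or distance between each of ball0, ball1, ball4 and flask_bulb below 0.035 m or distance between each of ball0, ball2, ball3 and flask_bulb below 0.035 m or distance between each of ball0, ball2, ball4 and flask_bulb below 0.035 m or distance between each of ball0, ball3, ball4 and flask_bulb below 0.035 m or distance between each of ball1, ball2, ball3 and flask_bulb below 0.035 m or distance between each of ball1, ball2, ball4 and flask_bulb below 0.035 m or distance between each of ball1, ball3, ball4 and flask_bulb below 0.035 m or distance between each of ball2, ball3, ball4 and flask_bulb below 0.035 m) and horizontal distance between flask and cork_ring below 0.012 m and angle between flask's own z axis and vertical below 0.25 rad and height (world z) of flask below 0.035 m), for 0.2 s.
2. the scoop is laid down and the flask, held in the fingers, is lifted off its ring (contact force between the fingers and flask above 1 N and height (world z) of flask above 0.045 m and height (world z) of scoop_lip below 0.05 m and contact force between the fingers and scoop below 0.1 N), for 0.1 s.
At the end, for the whole second after the job is handed in: Fingers still grip the flask and press it into the cradle: three or more balls in the bulb, flask within 6 mm of the ring's axis, seated, within 0.12 rad of upright and still, cradle down more than 9 of its 12 mm with over 6 N; scoop at rest, lip less than 50 mm above the bench ((distance between each of ball0, ball1, ball2 and flask_bulb below 0.035 m or distance between each of ball0, ball1, ball3 and flask_bulb below 0.035 m or distance between each of ball0, ball1, ball4 and flask_bulb below 0.035 m or distance between each of ball0, ball2, ball3 and flask_bulb below 0.035 m or distance between each of ball0, ball2, ball4 and flask_bulb below 0.035 m or distance between each of ball0, ball3, ball4 and flask_bulb below 0.035 m or distance between each of ball1, ball2, ball3 and flask_bulb below 0.035 m or distance between each of ball1, ball2, ball4 and flask_bulb below 0.035 m or distance between each of ball1, ball3, ball4 and flask_bulb below 0.035 m or distance between each of ball2, ball3, ball4 and flask_bulb below 0.035 m) and contact force between the fingers and flask above 1 N and value of joint mixer_head above 0.009 m and horizontal distance between flask and cradle_ring below 0.006 m and z of flask in the frame of cradle_ring below 0.003 m and angle between flask's own z axis and vertical below 0.12 rad and contact force between flask and mixer above 6 N and linear speed of each of flask, scoop below 0.02 m/s and height (world z) of scoop_lip below 0.05 m); the arm keeps its last pose, push and grip.
It fails at once if the fingers touch a ball (contact force between the fingers and ball0 above 0.3 N or contact force between the fingers and ball1 above 0.3 N or contact force between the fingers and ball2 above 0.3 N or contact force between the fingers and ball3 above 0.3 N or contact force between the fingers and ball4 above 0.3 N).
It fails at once if the flask is forced into the mixer with more than 50 N (contact force between flask and mixer above 50 N).
It fails at once if another thing on the bench is shoved more than 4 cm (distance of any of timer, amber_vial, marker, capped_jar from where it was at the start of the episode above 0.04 m).
It also fails if it takes over 72 s, if anything falls off the work surface, if the arm or the gripper's body presses on something with over 40 N, if the wrist force passes 120 N, or if a joint passes its speed limit or range.

### The arm

A 6-joint arm with a two-finger parallel gripper is mounted at the origin on a cart in front of the work surface, level with it; the furniture and walls round the work are solid. World frame = base frame: x ahead of the robot, y to its left, z up, the work surface at z = 0. Lengths are in m, angles in rad, forces in N, time in s.
With the tool pointing down it reaches from about 0.35 to 0.775 m from the base axis. Payload 5.5 kg.
Tool frame: the origin (TCP) lies at the very end of the fingers, on their centre line; the grasp point (between the pads) lies 19 mm behind it; z points along the fingers, y is the line along which they close (so a half turn about z gives the same grasp; the last joint's range is limited). The gripper opens to 85 mm and grips with 20 to 120 N. Pads are 22 mm wide; open, the fingers measure 114 mm over their backs; the gripper's body (76 mm by 85 mm) begins 54 mm behind the grasp point. The pads swing forward as they close: fully open they stand 13 mm farther back than shut.
Start: joints at [0.995, 0.313, 0.046, 1.304, 0, 1.431], TCP at [0.243, 0.521, 0.231] pointing down, gripper open.
Joint ranges: [-2.76, 2.76], [-0.86, 1.69], [-1.03, 1.26], [-2.2, 2.34], [-1.47, 1.5], [-3.14, 3.14]. Speed limits (rad/s): [2.57, 2.57, 3.14, 3.14, 3.14, 3.14].

### API

Orientations are given as a unit quaternion [w, x, y, z].
In Python, from workcell import env, imaging, ticket gives the robot as it stands. The module is installed in compiled form; this text tells all that it offers.
- The arm moves only by the tool apply_moves, never from a script. Its argument "rows" is a list of rows, each an object with "xyz": the shift along the tool's x, y, z in mm, a list of three; "turn": the turn, a rotation vector about the tool's x, y, z in rad, a list of three; "grip": the opening, from 0 (shut) to 1 (fully open). A call has 1 to 12 rows; each row is the pose to reach, as a shift and turn from the pose commanded when the call began, along the tool's axes at that moment; what a row does not reach only later rows make up. A row lasts 1/12 s, in which the tool goes at most 41.7 mm and 7.16 degrees, less where a joint would pass 70% of its speed; a pose out of reach is approached as far as the arm can. A call with a gripper value outside its range is refused whole. The fingers move at their own pace and stop on an object; "force" is the grip in N (left out, the last holds). Time passes only in rows, so rows that repeat a pose let the fingers close. It gives the time, the measured TCP pose, the force, the opening and the grip force at its end, in the units of the state.
- env.get_state(): the state, without advancing time (a new reading comes with each control period).
- imaging.read_camera(name): name is "side" or "top" or "wrist"; returns a dict with "color" (384x512x3 uint8, blue, green, red), "z_map" (384x512 float32, m along the optical axis (not along the pixel's ray), 0 where there is no reading), "camera_matrix" (3x3 intrinsics, pixels), "view" (4x4, takes a point from world to camera coordinates). Camera axes: x right, y down, z forward; pixel columns grow to the right and rows downward; lengths in m; the calibration is good to about 2 mm. A picture is of the moment at which its call begins.
- ticket.hand_in(): hands the job in; it is judged then, once.
The state is a dict: "clock": time; "joint_pos": joint angles; "qvel": joint speeds; "tau": joint torques, N m; "tcp_pos": TCP position; "orientation": TCP orientation; "wrist_force": force on the tool from outside, world axes, zero at the start; "ft_torque": the same for the moment, N m; "finger_gap": finger opening in m; "grip_force": force on a finger pad.
Only numpy, scipy, OpenCV 4.12 (cv2) and the standard library are available. Lean on these libraries where they do the work, as an engineer would, in place of code of your own. Each camera call takes 0.05 s, during which the arm holds its last target. There are 200 camera calls.

## Working session

There is one attempt and no reset: what is moved stays moved. The work goes in short steps, Python scripts to look and compute and a tool call to move; the robot and the scene stay as the last step left them, time stands still between calls to the robot, and variables do not carry over. Pictures are saved under pics/ and viewed, at most 10 in all, crops included, and the job is handed in when it is done.

Besides the shell and the picture viewer there is one more tool, called after ">>>" by a JSON object that holds its "method" and its "body", one argument or row to a line. apply_moves: Moves the arm, as the interface text tells. Its arguments: {"type":"object","properties":{"rows":{"type":"array"},"force":{"type":"number"}},"required":["rows"]}

```bash
mkdir -p pics; cat > h.py <<'E'
import numpy as np, cv2
from workcell import env, imaging, ticket
from scipy.spatial.transform import Rotation as R
def cam(n): return imaging.read_camera(n)
def pts(c):
    z=c["z_map"]; K=c["camera_matrix"]; v,u=np.mgrid[:z.shape[0],:z.shape[1]]
    P=np.stack([(u-K[0,2])*z/K[0,0],(v-K[1,2])*z/K[1,1],z],-1)
    T=np.linalg.inv(c["view"]); W=P@T[:3,:3].T+T[:3,3]; W[z==0]=np.nan; return W
def ray(c,u,v,h):
    K=c["camera_matrix"];T=np.linalg.inv(c["view"])
    d=T[:3,:3]@np.array([(u-K[0,2])/K[0,0],(v-K[1,2])/K[1,1],1]);o=T[:3,3]
    return o+d*(h-o[2])/d[2]
def proj(c,p):
    q=c["view"]@np.r_[p,1];q=c["camera_matrix"]@q[:3];return q[:2]/q[2]
def Rt(): 
    s=env.get_state();q=s["orientation"];return s,R.from_quat([q[1],q[2],q[3],q[0]])
def rel(target,Rtarget=None):
    "shift in tool mm, turn rotvec for a target pose"
    s,r=Rt();d=r.inv().apply(np.array(target)-s["tcp_pos"])*1000
    t=(r.inv()*Rtarget).as_rotvec() if Rtarget is not None else 0
    return np.round(d,1),np.round(t,3)
E
python3 - <<'E'
from h import *
np.set_printoptions(precision=4,suppress=True)
s,r=Rt();print(s);print(r.as_matrix())
a=cam("top");b=cam("side")
np.savez("c0.npz",t=a["color"],tz=a["z_map"],tK=a["camera_matrix"],tv=a["view"],s=b["color"],sz=b["z_map"],sK=b["camera_matrix"],sv=b["view"])
cv2.imwrite("pics/top0.png",a["color"]);cv2.imwrite("pics/side0.png",b["color"])
for c in(a,b):print(np.linalg.inv(c["view"]),c["camera_matrix"])
E
```

```text
{'clock': 0.0, 'joint_pos': array([0.9954, 0.314 , 0.045 , 1.3036, 0.    , 1.4312]), 'qvel': array([0.0017, 0.0003, 0.001 , 0.0002, 0.0002, 0.0016]), 'tau': array([  0.001 , -48.0621,  29.8534,   0.0193,  -0.0001,   0.    ]), 'tcp_pos': array([0.2425, 0.5208, 0.2304]), 'orientation': array([-0.0003,  0.2162,  0.9763, -0.0009]), 'wrist_force': array([ 0.7232, -0.2309,  0.0441]), 'ft_torque': array([ 0.0131, -0.0499, -0.0403]), 'grip_force': 0.0, 'finger_gap': 0.08540023564858878}
[[-0.9065  0.4222 -0.001 ]
 [ 0.4222  0.9065 -0.0015]
 [ 0.0003 -0.0018 -1.    ]]
[[-0.0183 -0.9942  0.1057  0.4334]
 [-0.9997  0.0169 -0.0147  0.0594]
 [ 0.0128 -0.106  -0.9943  1.0729]
 [ 0.      0.      0.      1.    ]] [[361.3398   0.     255.2918]
 [  0.     361.3398 190.718 ]
 [  0.       0.       1.    ]]
[[ 0.9998  0.0158 -0.0133  0.5235]
 [ 0.0202 -0.6227  0.7822 -0.6619]
 [ 0.0041 -0.7823 -0.6228  0.676 ]
 [ 0.      0.      0.      1.    ]] [[365.7973   0.     260.6386]
 [  0.     365.7973 192.0509]
 [  0.       0.       1.    ]]
```

View pics/top0.png

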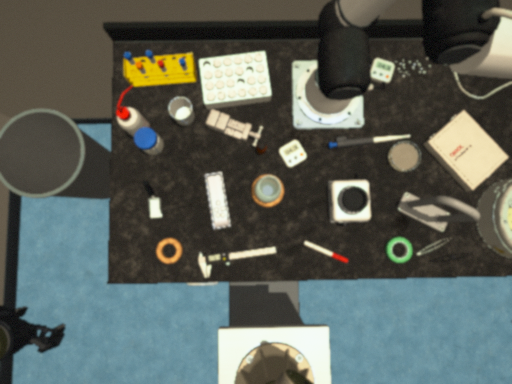

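View pics/side0.png

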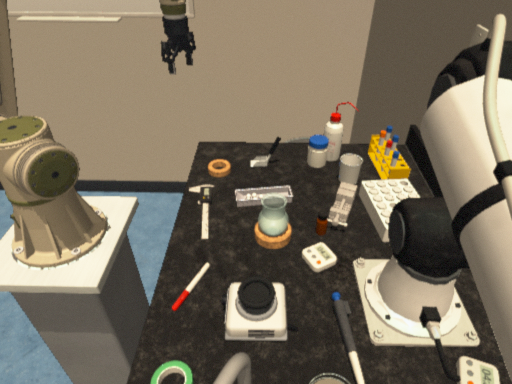

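Top view: the scoop is at (153,200) with its black grip at (148,186), the tray at (217,200), the flask in the large cork ring at (267,190), and the mixer at (350,200). Look-alikes:
- Small ring at (168,250), and the green tape at (399,249).
- Timers at (292,153) and (381,70).

I choose the large ring under the flask, and check it in a crop.

```bash
python3 - <<'E'
from h import *
np.set_printoptions(precision=4,suppress=True)
d=np.load("c0.npz")
a=dict(color=d["t"],z_map=d["tz"],camera_matrix=d["tK"],view=d["tv"]);b=dict(color=d["s"],z_map=d["sz"],camera_matrix=d["sK"],view=d["sv"])
t=cv2.resize(a["color"][140:260,130:285],None,fx=5,fy=5,interpolation=cv2.INTER_CUBIC)
cv2.imwrite("pics/crop0.png",t[:600,:800])
W=pts(a);S=pts(b)
def box(W,x0,x1,y0,y1,z0,z1):return W[(W[...,0]>x0)&(W[...,0]<x1)&(W[...,1]>y0)&(W[...,1]<y1)&(W[...,2]>z0)&(W[...,2]<z1)]
for n,(u,v,h) in dict(scoop=(155,208,0.01),grip=(148,186,.066),tray=(217,200,.02),flask=(267,190,.1),ring=(267,195,.028),mixer=(350,201,.05),cradle=(352,199,.09),jar=(148,138,.09),vial=(260,148,.06),timer=(292,153,.02)).items():print(n,ray(a,u,v,h),W[v,u])
print('bench z',np.nanmedian(W[180:260,230:250,2]),np.nanmedian(S[250:290,180:200,2]))
hsv=cv2.cvtColor(a["color"],cv2.COLOR_BGR2HSV)
def reg(m,u0,u1,v0,v1):
    k=np.zeros(m.shape,bool);k[v0:v1,u0:u1]=1;return m&k
Z=W[...,2]
for n,m,h in [("tray",reg(Z>.008,200,236,165,235),.02),("ring",reg(Z>.012,245,292,168,212),.028),("flask",reg(Z>.08,245,292,168,212),.1),("mixer",reg((Z>.04)&(Z<.06),322,380,172,228),.05),("cradle",reg(Z>.07,322,380,172,228),.086),("scoop",reg(Z>.004,138,170,170,222),.02)]:
    m=m.astype(np.uint8);c=max(cv2.findContours(m,0,2)[0],key=cv2.contourArea)
    r=cv2.minAreaRect(c);P=W[m>0];print(n,r,ray(a,*r[0],h),P.min(0),P.max(0),P.mean(0))
E
```

```text
scoop [0.5005 0.3387 0.01  ] [0.5009 0.3406 0.0028]
grip [0.5588 0.3442 0.066 ] [0.5564 0.3387 0.0853]
tray [0.52   0.1561 0.02  ] [0.5215 0.1577 0.0027]
flask [0.5383 0.0132 0.1   ] [0.5471 0.0093 0.0179]
ring [0.5314 0.0101 0.028 ] [0.5322 0.0098 0.0202]
mixer [ 0.5082 -0.2249  0.05  ] [ 0.5064 -0.2182  0.0741]
cradle [ 0.5106 -0.2196  0.09  ] [ 0.5116 -0.2229  0.0782]
jar [0.6897 0.3391 0.09  ] [0.6898 0.3392 0.0896]
vial [0.6635 0.0287 0.06  ] [0.6629 0.0288 0.0628]
timer [ 0.6561 -0.0672  0.02  ] [ 0.6561 -0.0672  0.0197]
bench z -0.0002117484787336199 -0.0008032703055110835
tray ((217.39907836914062, 199.77435302734375), (54.9670295715332, 17.165254592895508), 80.83765411376953) [0.5207 0.1549 0.02  ] [0.4388 0.1187 0.0082] [0.6019 0.1907 0.0296] [0.5059 0.1539 0.0192]
ring ((267.2500305175781, 189.75), (31.11269760131836, 31.819805145263672), 45.0) [0.5468 0.0091 0.028 ] [ 0.5003 -0.0373  0.0127] [0.5941 0.0536 0.1213] [0.5435 0.0101 0.0533]
flask ((269.0000305175781, 186.00003051757812), (22.360679626464844, 22.360679626464844), 63.43495178222656) [0.5491 0.0076 0.1   ] [ 0.5172 -0.0212  0.0802] [0.5772 0.038  0.1213] [0.5505 0.0069 0.1115]
mixer ((350.79412841796875, 200.3235321044922), (41.722896575927734, 38.19485855102539), 85.60128784179688) [ 0.5101 -0.2273  0.05  ] [ 0.4404 -0.285   0.04  ] [ 0.57   -0.1732  0.0599] [ 0.5073 -0.2203  0.0491]
cradle ((354.7500305175781, 198.75001525878906), (26.162948608398438, 25.45584487915039), 45.0) [ 0.5115 -0.2283  0.086 ] [ 0.4751 -0.2654  0.0712] [ 0.5471 -0.1944  0.0947] [ 0.5121 -0.2302  0.0828]
scoop ((152.55882263183594, 195.7646942138672), (32.97342300415039, 13.558151245117188), 77.47119140625) [0.5357 0.3436 0.02  ] [0.4632 0.2984 0.004 ] [0.6112 0.3906 0.0989] [0.5359 0.3415 0.0424]
```

View pics/crop0.png

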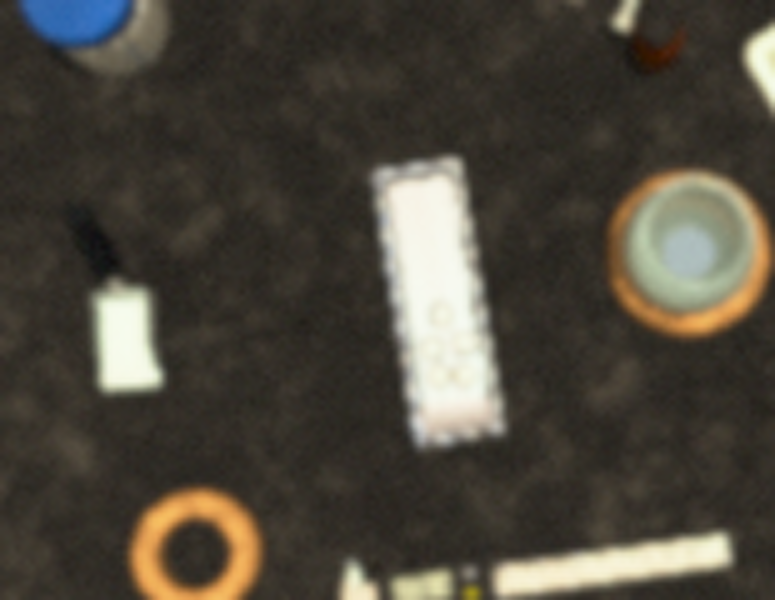

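The crop confirms it: the flask is at crop (690,250) in the large cork ring. The scoop pan is at crop (127,340) with its grip going to (80,220), and the balls are near crop (450,345) at the tray's ramp end. Next I work out the move to above the scoop.

```bash
cat >> h.py <<'E'
def down(yaw,pitch=0):
    "tool pointing down, tool x = -(x at yaw), tool y = y at yaw ; pitch>0: lip down pour (tool z swings to +x)"
    return R.from_euler('z',yaw,degrees=True)*R.from_euler('y',-pitch,degrees=True)*R.from_matrix(np.array([[-1,0,0],[0,1,0],[0,0,-1.]]).T)
E
python3 - <<'E'
from h import *
print(rel([.551,.343,.18],down(5)))
E
```

```text
(array([-354.8,  -30.9,   50.5]), array([-0.002, -0.001, -0.523]))
```

>>> {"method": "apply_moves", "body": {
  "rows": [
    {"xyz":[-60,-5,8],"turn":[0,0,-0.09],"grip":1},
    {"xyz":[-120,-10,17],"turn":[0,0,-0.18],"grip":1},
    {"xyz":[-180,-16,26],"turn":[0,0,-0.27],"grip":1},
    {"xyz":[-240,-21,35],"turn":[0,0,-0.36],"grip":1},
    {"xyz":[-300,-26,42],"turn":[0,0,-0.45],"grip":1},
    {"xyz":[-355,-31,50],"turn":[0,0,-0.523],"grip":1},
    {"xyz":[-355,-31,50],"turn":[0,0,-0.523],"grip":1},
    {"xyz":[-355,-31,50],"turn":[0,0,-0.523],"grip":1},
    {"xyz":[-355,-31,50],"turn":[0,0,-0.523],"grip":1},
    {"xyz":[-355,-31,50],"turn":[0,0,-0.523],"grip":1},
    {"xyz":[-355,-31,50],"turn":[0,0,-0.523],"grip":1},
    {"xyz":[-355,-31,50],"turn":[0,0,-0.523],"grip":1}
  ]
}}

```text
clock: 1.1
tcp_pos: [0.5508, 0.3433, 0.1808]
orientation: [-0.001, -0.043, 0.999, -0.0]
wrist_force: [0.9, -0.4, 0.1]
finger_gap: 0.0854
grip_force: 0.0
```

```bash
python3 - <<'E'
from h import *
np.set_printoptions(precision=4,suppress=True)
s,r=Rt();print(s['clock'],s['tcp_pos'],s['joint_pos'])
a=cam("wrist");W=pts(a)
np.savez("w1.npz",c=a["color"],z=a["z_map"],K=a["camera_matrix"],v=a["view"])
print(np.linalg.inv(a["view"]),a["camera_matrix"][0])
cv2.imwrite("pics/w1.png",a["color"])
# known points predicted
for p in [(.503,.339,0),(.551,.343,.066)]:print(proj(a,p))
E
```

```text
1.1 [0.5508 0.3433 0.1808] [0.4335 0.4766 0.1654 1.2611 0.0004 0.3466]
[[-0.086   0.9576  0.2748  0.4814]
 [ 0.9963  0.0825  0.0242  0.3369]
 [ 0.0005  0.2759 -0.9612  0.3236]
 [ 0.      0.      0.      1.    ]] [340.1051   0.     252.8203]
[252.8647 112.6037]
[252.7391 181.0257]
```

View pics/w1.png

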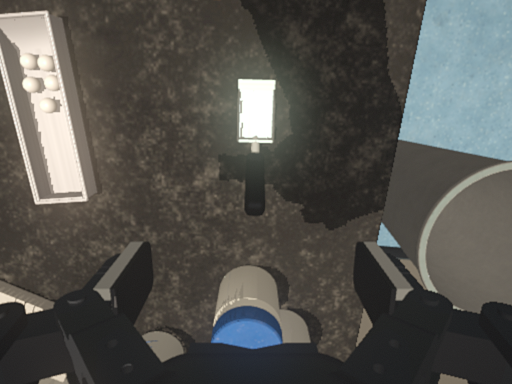

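The wrist view shows the pan with its lip edge at (257,80) and back wall at (255,141). The black grip runs from (255,152) to (255,213), nearly aligned with the fingers. The five balls show at (28–53, 61–105).

```bash
python3 - <<'E'
from h import *
np.set_printoptions(precision=4,suppress=True)
d=np.load("w1.npz");a=dict(color=d["c"],z_map=d["z"],camera_matrix=d["K"],view=d["v"]);W=pts(a)
l=ray(a,257,79.5,.001);bk=ray(a,255.3,141,.018)
hsv=cv2.cvtColor(a["color"],cv2.COLOR_BGR2HSV)
m=np.zeros(hsv.shape[:2],bool);m[146:216,235:275]=1;m&=(W[...,2]>.03)
P=W[m];print("grip pts",P.min(0),P.max(0),len(P))
for z0 in (.04,.055,.07,.085):
    q=P[(P[:,2]>z0)&(P[:,2]<z0+.015)];print(z0,q.mean(0),len(q))
print(l,bk,np.degrees(np.arctan2(bk[1]-l[1],bk[0]-l[0])),np.linalg.norm(bk-l))
# tray rim corners (inner/outer guesses) at z=.024
for u,v in [(0,16),(49,12),(36,203),(86,200)]:print('rim',ray(a,u,v,.024))
m=(hsv[...,2]>150)&(np.abs(W[...,2]-.024)<.004)&(W[...,1]<.25)
p=W[m][:,:2].astype(np.float32);print(len(p),cv2.minAreaRect(p))
# balls
g=a["color"][40:120,10:70];c=cv2.HoughCircles(cv2.resize(cv2.cvtColor(g,6),None,fx=4,fy=4),cv2.HOUGH_GRADIENT,1,40,param1=100,param2=15,minRadius=28,maxRadius=44)
if c is not None:
    for u,v,r in c[0]:print(u/4+10,v/4+40,r/4,ray(a,u/4+10,v/4+40,.010))
E
```

```text
grip pts [0.532  0.3361 0.03  ] [0.569  0.3524 0.0985] 1212
0.04 [0.5362 0.3433 0.0485] 189
0.055 [0.5428 0.3434 0.0627] 238
0.07 [0.5498 0.3442 0.0777] 285
0.085 [0.5593 0.3446 0.0932] 479
[0.4734 0.3402 0.001 ] [0.5266 0.3432 0.018 ] 3.253578438457482 0.05594725028696831
rim [0.4433 0.1305 0.024 ]
rim [0.4369 0.1698 0.024 ]
rim [0.6007 0.1451 0.024 ]
rim [0.5938 0.1915 0.024 ]
2554 ((0.6204526424407959, 0.1628115177154541), (0.36780452728271484, 0.061747342348098755), 3.0297513008117676)
```

```bash
python3 - <<'E'
from h import *
print(rel([.552,.3445,.048],down(3.5)))
E
```

```text
(array([ -1.7,   0.6, 133.2]), array([ 0.   , -0.001,  0.027]))
```

>>> {"method": "apply_moves", "body": {
  "rows": [
    {"xyz":[-1,0,30],"turn":[0,0,0.027],"grip":1},
    {"xyz":[-2,0.5,60],"turn":[0,0,0.027],"grip":1},
    {"xyz":[-2,0.5,90],"turn":[0,0,0.027],"grip":0.6},
    {"xyz":[-2,0.5,115],"turn":[0,0,0.027],"grip":0.5},
    {"xyz":[-2,0.5,133],"turn":[0,0,0.027],"grip":0.4},
    {"xyz":[-2,0.5,133],"turn":[0,0,0.027],"grip":0.3},
    {"xyz":[-2,0.5,133],"turn":[0,0,0.027],"grip":0.0},
    {"xyz":[-2,0.5,133],"turn":[0,0,0.027],"grip":0},
    {"xyz":[-2,0.5,133],"turn":[0,0,0.027],"grip":0},
    {"xyz":[-2,0.5,133],"turn":[0,0,0.027],"grip":0},
    {"xyz":[-2,0.5,133],"turn":[0,0,0.027],"grip":0},
    {"xyz":[-2,0.5,133],"turn":[0,0,0.027],"grip":0}
  ],
  "force": 80
}}

```text
clock: 2.15
tcp_pos: [0.5543, 0.3445, 0.0498]
orientation: [0.001, -0.03, 1.0, 0.001]
wrist_force: [-0.3, 0.3, 3.5]
finger_gap: 0.0137
grip_force: 78.0
```

```bash
python3 - <<'E'
from h import *
print(rel([.6091,.1697,.14],down(8)))
E
```

```text
(array([ -44.4, -177.7,  -90.3]), array([ 0.001,  0.002, -0.079]))
```

>>> {"method": "apply_moves", "body": {
  "rows": [
    {"xyz":[0,0,-25],"turn":[0,0,0],"grip":0},
    {"xyz":[0,0,-50],"turn":[0,0,0],"grip":0},
    {"xyz":[0,0,-75],"turn":[0,0,0],"grip":0},
    {"xyz":[-5,-20,-90],"turn":[0,0,-0.01],"grip":0},
    {"xyz":[-13,-50,-90],"turn":[0,0,-0.03],"grip":0},
    {"xyz":[-20,-80,-90],"turn":[0,0,-0.04],"grip":0},
    {"xyz":[-28,-110,-90],"turn":[0,0,-0.05],"grip":0},
    {"xyz":[-35,-140,-90],"turn":[0,0,-0.06],"grip":0},
    {"xyz":[-41,-165,-90],"turn":[0,0,-0.07],"grip":0},
    {"xyz":[-44,-178,-90],"turn":[0,0,-0.079],"grip":0},
    {"xyz":[-44,-178,-90],"turn":[0,0,-0.079],"grip":0},
    {"xyz":[-44,-178,-90],"turn":[0,0,-0.079],"grip":0}
  ]
}}

```text
clock: 3.15
tcp_pos: [0.6082, 0.168, 0.1384]
orientation: [-0.0, -0.068, 0.998, 0.0]
wrist_force: [0.6, -0.1, -0.2]
finger_gap: 0.0137
grip_force: 78.0
```

```bash
python3 - <<'E'
from h import *
np.set_printoptions(precision=4,suppress=True)
s,r=Rt();print(s['clock'],s['tcp_pos'],s['wrist_force'],s['finger_gap'])
a=cam("wrist");np.savez("w2.npz",c=a["color"],z=a["z_map"],K=a["camera_matrix"],v=a["view"])
cv2.imwrite("pics/w2.png",a["color"])
E
```

```text
3.15 [0.6082 0.168  0.1384] [ 0.5634 -0.094  -0.242 ] 0.013743320167423195
```

View pics/w2.png

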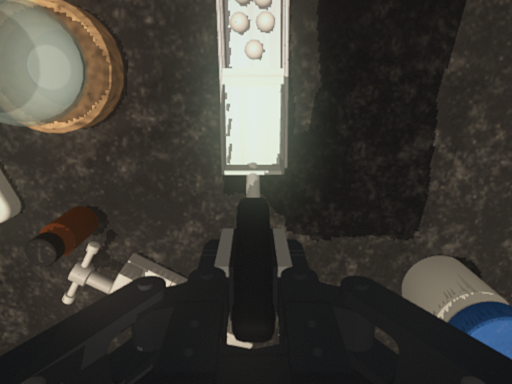

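The wrist view shows the lip at row 74 (221–287) and the back wall at row 171 (225–283). The tray walls are at columns 220 and 288, with the balls ahead of the lip.

```bash
python3 - <<'E'
from h import *
np.set_printoptions(precision=4,suppress=True)
d=np.load("w2.npz");a=dict(color=d["c"],z_map=d["z"],camera_matrix=d["K"],view=d["v"]);W=pts(a)
for v in (80,100,130,150):print(v,W[v,254],W[v,235],W[v,275])
g=cv2.cvtColor(a["color"],6)
for v in (5,30,55): print(v,g[v,212:232],g[v,278:298])
for v in (5,30,60):print('tray mid',ray(a,219,v,.024),ray(a,289,v,.024))
s,r=Rt()
for u,v,h in [(254,74,.0905),(254,171,.105)]:
    p=ray(a,u,v,h);print('scoop',p,'tool',r.inv().apply(p-s["tcp_pos"])*1000)
E
```

```text
80 [0.5349 0.1584 0.0901] [0.5363 0.1483 0.0897] [0.5334 0.1696 0.0902]
100 [0.5452 0.1598 0.0902] [0.5467 0.1496 0.09  ] [0.5437 0.1712 0.09  ]
130 [0.5612 0.162  0.0909] [0.5626 0.1516 0.0913] [0.5597 0.1736 0.0905]
150 [0.5724 0.1636 0.0908] [0.5737 0.1529 0.0914] [0.5709 0.1754 0.09  ]
5 [ 66  68  67  80 165 201 196 173 179 183 137  88 100 125 129 138 213 227
 224 225] [223 225 180 110 128 193 177 177 215 205 174 114  50  54  60  58  58  57
  56  56]
30 [ 75  74  73  70  78 156 200 199 177 182 184 138  94 105 128 135 136 130
 140 216] [227 229 174 103 151 203 190 182 219 208 149  78  67  76  73  70  65  63
  63  61]
55 [ 77  77  78  78  76  83 158 200 202 181 184 186 139  99 111 131 135 140
 193 227] [229 231 177 110 167 211 191 188 214 201 136  70  66  80  84  79  75  68
  66  65]
tray mid [0.4884 0.1282 0.024 ] [0.4819 0.1755 0.024 ]
tray mid [0.504  0.1299 0.024 ] [0.4974 0.1781 0.024 ]
tray mid [0.5235 0.132  0.024 ] [0.5167 0.1813 0.024 ]
scoop [0.5319 0.158  0.0905] tool [76.828  -0.3791 47.875 ]
scoop [0.5811 0.1647 0.105 ] tool [27.2272 -0.4985 33.3688]
```

```bash
python3 - <<'E'
from h import *
np.set_printoptions(precision=4,suppress=True)
d=np.load("w2.npz");a=dict(color=d["c"],z_map=d["z"],camera_matrix=d["K"],view=d["v"])
s,r=Rt()
M=[]
for v,u0,u1 in ((5,215.5,288.8),(30,216.7,288.2),(55,217.7,287.7)):
    A,B=ray(a,u0,v,.024),ray(a,u1,v,.024);print(A,B,np.linalg.norm(A-B));M.append((A+B)/2)
M=np.array(M);print(M,np.degrees(np.arctan2(*(M[2]-M[0])[1::-1])),[np.degrees(np.arctan2(*(ray(a,p,55,.024)-ray(a,q,5,.024))[1::-1])) for p,q in((217.7,215.5),(287.7,288.8))])
print([r.inv().apply(m-s["tcp_pos"])*1000 for m in M], np.degrees(np.arctan2(-r.as_matrix()[1,0],-r.as_matrix()[0,0])))
print(r.as_matrix())
E
```

```text
[0.4887 0.1258 0.024 ] [0.4819 0.1753 0.024 ] 0.04999361072623807
[0.5042 0.1283 0.024 ] [0.4974 0.1775 0.024 ] 0.049680268877635714
[0.5203 0.1307 0.024 ] [0.5135 0.1798 0.024 ] 0.04956737042931995
[[0.4853 0.1506 0.024 ]
 [0.5008 0.1529 0.024 ]
 [0.5169 0.1553 0.024 ]] 8.462828922817664 [np.float64(8.84511239279629), np.float64(8.080562725978416)]
[array([124.0045,  -1.3219, 114.3803]), array([108.3319,  -1.1573, 114.3785]), array([ 92.0604,  -1.0217, 114.3765])] 7.924314276732112
[[-0.9905 -0.1379 -0.0002]
 [-0.1379  0.9905  0.0005]
 [ 0.0001  0.0005 -1.    ]]
```

>>> {"method": "apply_moves", "body": {
  "rows": [
    {"xyz":[0,-0.7,25],"turn":[0,0,0],"grip":0},
    {"xyz":[0,-0.7,50],"turn":[0,0,0],"grip":0},
    {"xyz":[0,-0.7,70],"turn":[0,0,0],"grip":0},
    {"xyz":[0,-0.7,79],"turn":[0,0,0],"grip":0},
    {"xyz":[0,-0.7,83],"turn":[0,0,0],"grip":0},
    {"xyz":[0,-0.7,85],"turn":[0,0,0],"grip":0},
    {"xyz":[0,-0.7,85],"turn":[0,0,0],"grip":0},
    {"xyz":[0,-0.7,85],"turn":[0,0,0],"grip":0}
  ]
}}

```text
clock: 3.87
tcp_pos: [0.6091, 0.1687, 0.0546]
orientation: [0.001, -0.07, 0.998, 0.0]
wrist_force: [0.1, -0.6, 0.0]
finger_gap: 0.0137
grip_force: 78.1
```

>>> {"method": "apply_moves", "body": {
  "rows": [
    {"xyz":[0,0,1],"turn":[0,0,0],"grip":0},
    {"xyz":[0,0,2],"turn":[0,0,0],"grip":0},
    {"xyz":[0,0,2.5],"turn":[0,0,0],"grip":0},
    {"xyz":[0,0,2.5],"turn":[0,0,0],"grip":0}
  ]
}}

```text
clock: 4.2
tcp_pos: [0.6093, 0.1685, 0.0528]
orientation: [0.002, -0.069, 0.998, 0.0]
wrist_force: [-1.2, 0.4, 5.7]
finger_gap: 0.0137
grip_force: 79.3
```

```bash
python3 - <<'E'
from h import *
np.set_printoptions(precision=4,suppress=True)
s,r=Rt();print(s['clock'],s['tcp_pos'],s['wrist_force'],s['ft_torque'])
a=cam("wrist");np.savez("w3.npz",c=a["color"],z=a["z_map"],K=a["camera_matrix"],v=a["view"])
cv2.imwrite("pics/w3.png",cv2.resize(a["color"][0:200,150:350],None,fx=3,fy=3))
W=pts(a);print(W[80:180:20,254])
E
```

```text
4.2 [0.6093 0.1685 0.0528] [-1.2457  0.4329  5.6566] [0.0096 0.3666 0.0472]
[[0.5362 0.1587 0.0049]
 [0.5464 0.1601 0.0057]
 [0.5569 0.1616 0.0062]
 [0.568  0.1631 0.005 ]
 [0.5796 0.1648 0.0037]]
```

View pics/w3.png

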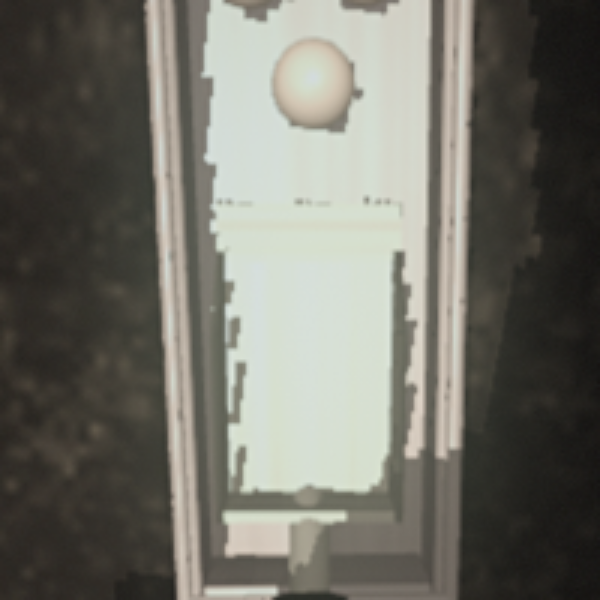

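The pan lies flat on the tray floor, lip at crop row 205, with the nearest ball at crop (312,82). Now I push it towards the ramp.

>>> {"method": "apply_moves", "body": {
  "rows": [
    {"xyz":[4,0,0],"turn":[0,0,0],"grip":0},
    {"xyz":[9,0,0],"turn":[0,0,0],"grip":0},
    {"xyz":[14,0,0],"turn":[0,0,0],"grip":0},
    {"xyz":[19,-0.1,0],"turn":[0,0,0],"grip":0},
    {"xyz":[24,-0.2,0],"turn":[0,0,0],"grip":0},
    {"xyz":[29,-0.2,0],"turn":[0,0,0],"grip":0},
    {"xyz":[34,-0.3,0],"turn":[0,0,0],"grip":0},
    {"xyz":[39,-0.3,0],"turn":[0,0,0],"grip":0},
    {"xyz":[44,-0.4,0],"turn":[0,0,0],"grip":0},
    {"xyz":[49,-0.4,0],"turn":[0,0,0],"grip":0},
    {"xyz":[54,-0.5,0],"turn":[0,0,0],"grip":0},
    {"xyz":[58,-0.5,0],"turn":[0,0,0],"grip":0}
  ]
}}

```text
clock: 5.25
tcp_pos: [0.5539, 0.16, 0.0532]
orientation: [0.004, -0.069, 0.998, 0.0]
wrist_force: [5.6, -0.1, 5.4]
finger_gap: 0.014
grip_force: 78.8
```

```bash
python3 - <<'E'
from h import *
np.set_printoptions(precision=4,suppress=True)
s,r=Rt();print(s['clock'],s['tcp_pos'],s['wrist_force'],s['ft_torque'])
a=cam("wrist");np.savez("w4.npz",c=a["color"],z=a["z_map"],K=a["camera_matrix"],v=a["view"])
cv2.imwrite("pics/w4.png",cv2.resize(a["color"][0:200,150:350],None,fx=3,fy=3))
E
```

```text
5.25 [0.5539 0.16   0.0532] [ 5.5727 -0.0541  5.3716] [ 0.074  -0.919   0.0046]
```

View pics/w4.png

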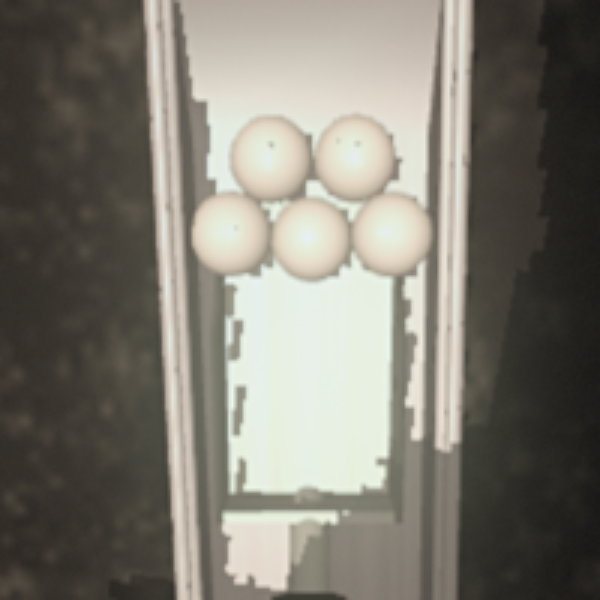

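Three balls sit across the lip at crop (230,235), (311,238) and (392,235), with two more on the ramp side at (271,157) and (355,157). I keep pushing gently.

>>> {"method": "apply_moves", "body": {
  "rows": [
    {"xyz":[5,0,0],"turn":[0,0,0],"grip":0},
    {"xyz":[7,0,0],"turn":[0,0,0],"grip":0},
    {"xyz":[9,0,0],"turn":[0,0,0],"grip":0},
    {"xyz":[11,0,0],"turn":[0,0,0],"grip":0},
    {"xyz":[13,0,0],"turn":[0,0,0],"grip":0},
    {"xyz":[13,0,0],"turn":[0,0,0],"grip":0}
  ]
}}

```text
clock: 5.8
tcp_pos: [0.5421, 0.1583, 0.0535]
orientation: [0.005, -0.069, 0.998, 0.0]
wrist_force: [5.2, 0.9, 4.7]
finger_gap: 0.014
grip_force: 78.7
```

```bash
python3 - <<'E'
from h import *
np.set_printoptions(precision=4,suppress=True)
s,r=Rt();print(s['clock'],s['tcp_pos'],s['wrist_force'],s['ft_torque'])
a=cam("wrist");np.savez("w5.npz",c=a["color"],z=a["z_map"],K=a["camera_matrix"],v=a["view"])
cv2.imwrite("pics/w5.png",cv2.resize(a["color"][0:200,150:350],None,fx=3,fy=3))
E
```

```text
5.8 [0.5421 0.1583 0.0535] [5.2014 0.925  4.6995] [ 0.0921 -1.2222  0.0585]
```

View pics/w5.png

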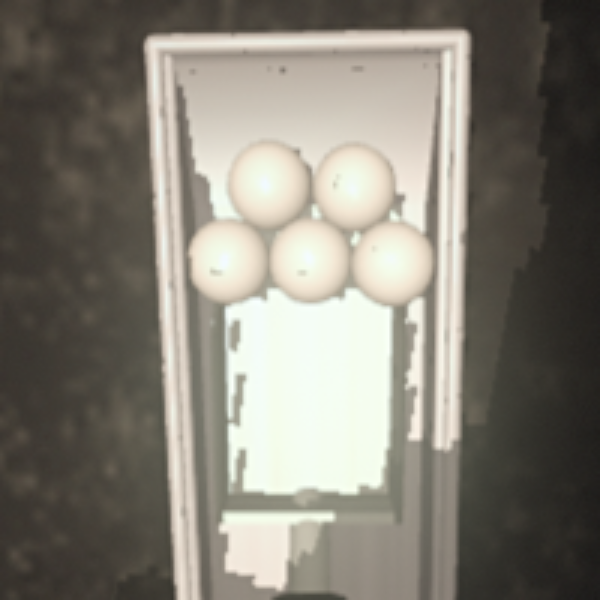

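The balls have moved further into the pan, with rows now at crop y 185 and 260. The lip is at the foot of the ramp, so next I ride up the ramp with the lip tilting up.

>>> {"method": "apply_moves", "body": {
  "rows": [
    {"xyz":[4,0,-0.5],"turn":[0,0.03,0],"grip":0},
    {"xyz":[5,0,-1],"turn":[0,0.06,0],"grip":0},
    {"xyz":[6,0,-1.5],"turn":[0,0.09,0],"grip":0},
    {"xyz":[7,0,-2],"turn":[0,0.12,0],"grip":0},
    {"xyz":[8,0,-2],"turn":[0,0.15,0],"grip":0},
    {"xyz":[8,0,-2],"turn":[0,0.18,0],"grip":0},
    {"xyz":[8,0,-2],"turn":[0,0.18,0],"grip":0}
  ]
}}

```text
clock: 6.43
tcp_pos: [0.5356, 0.1572, 0.0542]
orientation: [-0.085, -0.069, 0.994, -0.006]
wrist_force: [8.3, 0.8, 4.9]
finger_gap: 0.0139
grip_force: 79.4
```

```bash
python3 - <<'E'
from h import *
np.set_printoptions(precision=4,suppress=True)
s,r=Rt();print(s['clock'],s['tcp_pos'],s['wrist_force'],s['ft_torque'])
a=cam("wrist");np.savez("w6.npz",c=a["color"],z=a["z_map"],K=a["camera_matrix"],v=a["view"])
cv2.imwrite("pics/w6.png",cv2.resize(a["color"][0:200,150:350],None,fx=3,fy=3))
E
```

```text
6.4333 [0.5356 0.1572 0.0542] [8.259  0.7621 4.8887] [ 0.1064 -1.7125  0.0481]
```

View pics/w6.png

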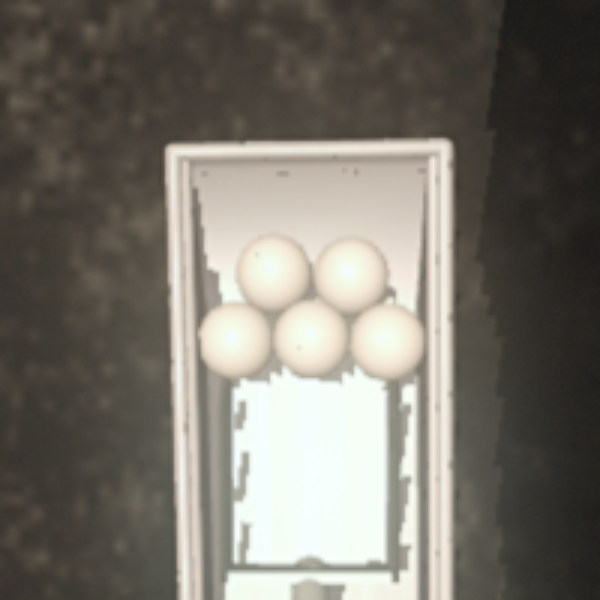

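The balls keep the same 2+3 pattern, with rows at crop y 272 and 340. The scoop has turned slightly in the grip. I measure ball and pan heights numerically.

```bash
cat >> h.py <<'E'
T0=np.array([.519,.1556,0]);TR=R.from_euler('z',8.3,degrees=True)
def balls(c,rmin=10,rmax=17,box=(100,340,0,230)):
    W=pts(c);g=cv2.cvtColor(c["color"],6);u0,u1,v0,v1=box
    h=cv2.HoughCircles(cv2.resize(g[v0:v1,u0:u1],None,fx=4,fy=4,interpolation=cv2.INTER_CUBIC),cv2.HOUGH_GRADIENT,1,70,param1=100,param2=22,minRadius=4*rmin,maxRadius=4*rmax)
    out=[];o=np.linalg.inv(c["view"])[:3,3]
    for x,y,r in ([] if h is None else h[0]):
        u,v=x/4+u0,y/4+v0;p=np.nanmedian(W[int(v)-1:int(v)+2,int(u)-1:int(u)+2].reshape(-1,3),axis=0)
        d=(p-o)/np.linalg.norm(p-o);out.append(np.r_[u,v,r/4,p+.007*d])
    return np.array(out)
def tr(p):return TR.inv().apply(np.atleast_2d(p)-T0)*1000
E
python3 - <<'E'
from h import *
np.set_printoptions(precision=1,suppress=True)
d=np.load("w6.npz");a=dict(color=d["c"],z_map=d["z"],camera_matrix=d["K"],view=d["v"]);W=pts(a)
b=balls(a)
for x in b:print(x[:3],tr(x[3:])[0])
print('pan col',tr(W[125:200:6,253]))
print('col outer L',tr(W[100:195:8,228]));print('rim',tr(W[40:70:4,253]))
s,r=Rt();print('tcp',tr(s['tcp_pos']))
E
```

```text
[279.1 114.4  12.7] [-46.5  13.6  18.3]
pan col [[-40.5  -0.6  20.2]
 [-38.   -0.6   5.7]
 [-34.6  -0.6   5. ]
 [-31.1  -0.6   4.9]
 [-27.6  -0.6   5.8]
 [-24.1  -0.7   4.8]
 [-20.5  -0.7   5.3]
 [-17.   -0.7   5.5]
 [-13.4  -0.7   5.2]
 [ -9.9  -0.8   6. ]
 [ -6.9  -0.8  10.8]
 [ -4.7  -0.8  21.7]
 [ -1.9  -0.8  25.2]]
col outer L [[-53.9 -13.9  19.8]
 [-49.4 -13.8  22.5]
 [-45.3 -13.9  21.7]
 [-41.1 -14.   20.9]
 [-37.6 -15.2   5.1]
 [-33.  -15.4   4.2]
 [-28.3 -15.4   4.9]
 [-23.6 -15.4   5.5]
 [-18.8 -15.6   4.4]
 [-14.1 -15.5   5.6]
 [ -9.5 -15.5   6.8]
 [ -5.3 -15.2  11.7]]
rim [[-90.5  -0.2   1.2]
 [-88.2  -0.2   1.2]
 [-79.6  -0.3  23.8]
 [-77.9  -0.3  22.9]
 [-75.7  -0.3  23.5]
 [-74.2  -0.3  21.3]
 [-72.8  -0.3  19. ]
 [-71.3  -0.3  16.5]]
tcp [[16.6 -0.8 54.3]]
```

```bash
python3 - <<'E'
from h import *
np.set_printoptions(precision=1,suppress=True)
d=np.load("w6.npz");a=dict(color=d["c"],z_map=d["z"],camera_matrix=d["K"],view=d["v"]);W=pts(a)
o=np.linalg.inv(a["view"])[:3,3]
for u,v in [(228,113),(254,113),(279,114),(241,91),(267,91)]:
    p=np.nanmedian(W[v-2:v+3,u-2:u+3].reshape(-1,3),axis=0);print(tr(p+.007*(p-o)/np.linalg.norm(p-o)))
E
```

```text
[[-47.4 -14.2  17.4]]
[[-47.    0.   18.2]]
[[-46.4  13.6  18.1]]
[[-59.3  -7.   15.9]]
[[-59.2   7.3  15.5]]
```

The three-abreast row is wedged as a bridge: centres at z≈18, y ±14 and 0. I back off and wiggle sideways to break it.

>>> {"method": "apply_moves", "body": {
  "rows": [
    {"xyz":[-4,0,-0.7],"turn":[0,0,0],"grip":0},
    {"xyz":[-8,0,-1.4],"turn":[0,0,0],"grip":0},
    {"xyz":[-12,0,-2.1],"turn":[0,0,0],"grip":0},
    {"xyz":[-12,3,-2.1],"turn":[0,0,0],"grip":0},
    {"xyz":[-12,3,-2.1],"turn":[0,0,0],"grip":0},
    {"xyz":[-12,-3,-2.1],"turn":[0,0,0],"grip":0},
    {"xyz":[-12,-3,-2.1],"turn":[0,0,0],"grip":0},
    {"xyz":[-12,-3,-2.1],"turn":[0,0,0],"grip":0}
  ],
  "force": 115
}}

```text
clock: 7.15
tcp_pos: [0.541, 0.1558, 0.0533]
orientation: [-0.091, -0.069, 0.993, -0.006]
wrist_force: [-1.9, 1.0, 6.1]
finger_gap: 0.0134
grip_force: 112.8
```

```bash
cat >> h.py <<'E'
def ballz(c,box=(190,320,0,200)):
    "balls from height blobs: distance-transform peaks of non-pan pixels"
    W=pts(c);u0,u1,v0,v1=box
    q=tr(W.reshape(-1,3)).reshape(W.shape)
    return q
def look(tag):
    c=cam("wrist");np.savez(tag+".npz",c=c["color"],z=c["z_map"],K=c["camera_matrix"],v=c["view"])
    s,r=Rt();print(s['clock'],'tcp tray',tr(s['tcp_pos'])[0],'F',s['wrist_force'],'T',s['ft_torque'],s['finger_gap'])
    q=ballz(c);hh=np.nan_to_num(q[...,2]);o=np.linalg.inv(c["view"])[:3,3];W=pts(c)
    # ball tops = local minima of depth with round neighbourhood
    g=cv2.resize(cv2.cvtColor(c["color"],6)[0:220,180:330],None,fx=4,fy=4,interpolation=cv2.INTER_CUBIC)
    h=cv2.HoughCircles(g,cv2.HOUGH_GRADIENT_ALT,1.5,36,param1=200,param2=.6,minRadius=36,maxRadius=76)
    for x,y,rr in ([] if h is None else h.reshape(-1,3)[:,:3]):
        u,v=int(x/4+180),int(y/4);p=np.nanmedian(W[v-2:v+3,u-2:u+3].reshape(-1,3),axis=0)
        print('ball',u,v,round(rr/4,1),tr(p+.007*(p-o)/np.linalg.norm(p-o))[0])
    return c
E
python3 - <<'E'
from h import *
np.set_printoptions(precision=1,suppress=True)
a=look("w7")
W=pts(a);print(tr(W[40:200:8,253]))
E
```

```text
7.2 tcp tray [21.9 -2.9 53.3] F [-0.4  1.4  6.4] T [ 0.3  0.6 -0.1] 0.013204112591717627
ball 282 108 12.4 [-45.4  13.4  15.2]
ball 269 85 12.4 [-58.1   6.4  13.8]
ball 232 108 11.7 [-45.6 -14.2  13.6]
ball 257 112 11.1 [-43.5  -0.4  11.9]
ball 257 112 13.3 [-43.5  -0.4  11.9]
ball 245 87 13.1 [-57.   -6.9  13.6]
[[-79.2  -2.4  22.8]
 [-75.4  -2.4  22. ]
 [-72.3  -2.4  18.7]
 [-68.7  -2.4  16.4]
 [-65.7  -2.4  11.1]
 [-59.7  -2.5  19. ]
 [-55.7  -2.5  17.7]
 [-51.8  -2.5  15.8]
 [-47.2  -2.6  18. ]
 [-42.9  -2.6  18.1]
 [-38.8  -2.6  15.9]
 [-35.2  -2.6   5.6]
 [-30.5  -2.7   6.5]
 [-25.9  -2.7   4.1]
 [-21.2  -2.7   4.6]
 [-16.5  -2.8   5.3]
 [-11.8  -2.8   4.9]
 [ -7.1  -2.8   4.7]
 [ -2.7  -2.9   8.9]
 [  0.5  -2.9  21.9]]
```

>>> {"method": "apply_moves", "body": {
  "rows": [
    {"xyz":[3,0,0.5],"turn":[0,0,0],"grip":0},
    {"xyz":[5,4,0.9],"turn":[0,0,0],"grip":0},
    {"xyz":[7,6,1.2],"turn":[0,0,0],"grip":0},
    {"xyz":[9,3,1.6],"turn":[0,0,0],"grip":0},
    {"xyz":[11,0,2.0],"turn":[0,0,0],"grip":0},
    {"xyz":[12,4,2.0],"turn":[0,0,0],"grip":0},
    {"xyz":[12,6,2.0],"turn":[0,0,0],"grip":0},
    {"xyz":[12,3,2.0],"turn":[0,0,0],"grip":0}
  ]
}}

```text
clock: 7.87
tcp_pos: [0.5349, 0.1584, 0.0546]
orientation: [-0.084, -0.069, 0.994, -0.005]
wrist_force: [8.9, 7.1, 4.0]
finger_gap: 0.0136
grip_force: 113.2
```

```bash
python3 - <<'E'
from h import *
np.set_printoptions(precision=1,suppress=True)
a=look("w8")
W=pts(a);print(tr(W[150:205:6,253]))
E
```

```text
7.9167 tcp tray [16.1  0.4 54.6] F [10.2  5.2  4.7] T [ 1.  -2.1 -0.3] 0.013152244690519546
ball 275 114 12.3 [-47.1  12.7  17.7]
ball 252 114 12.7 [-47.7   0.2  12.1]
ball 225 111 12.1 [-49.1 -14.7  16.4]
ball 263 92 13.1 [-59.2   6.3  15.4]
ball 238 89 12.1 [-60.6  -7.4  17.2]
[[-27.5   0.6   5.9]
 [-23.9   0.6   5.2]
 [-20.3   0.6   4.1]
 [-16.9   0.6   5.8]
 [-13.3   0.5   5.2]
 [ -9.7   0.5   5.5]
 [ -6.8   0.5  11.7]
 [ -4.7   0.4  22.4]
 [ -2.    0.4  26.7]
 [  0.5   0.4  31.3]]
```

The middle ball is now on the pan floor and the lip is on the ramp. I go up the ramp with it, then tilt the lip up.

>>> {"method": "apply_moves", "body": {
  "rows": [
    {"xyz":[2,0,-1.3],"turn":[0,0,0],"grip":0},
    {"xyz":[4,-1,-3],"turn":[0,0,0],"grip":0},
    {"xyz":[6,0,-4.5],"turn":[0,0,0],"grip":0},
    {"xyz":[8,-1,-6],"turn":[0,0,0],"grip":0},
    {"xyz":[9,0,-7.4],"turn":[0,0.04,0],"grip":0},
    {"xyz":[9,-1,-8],"turn":[0,0.08,0],"grip":0},
    {"xyz":[9,0,-8],"turn":[0,0.12,0],"grip":0},
    {"xyz":[9,-0.5,-8],"turn":[0,0.16,0],"grip":0},
    {"xyz":[9,-0.5,-8],"turn":[0,0.16,0],"grip":0}
  ]
}}

```text
clock: 8.67
tcp_pos: [0.5236, 0.1564, 0.0608]
orientation: [-0.17, -0.068, 0.983, -0.011]
wrist_force: [3.4, 3.5, 0.8]
finger_gap: 0.0135
grip_force: 114.4
```

```bash
python3 - <<'E'
from h import *
np.set_printoptions(precision=1,suppress=True)
a=look("w9")
W=pts(a);print(tr(W[150:225:6,253]))
E
```

```text
8.7167 tcp tray [ 4.5  0.1 61.1] F [ 2.6  3.3 -1.4] T [ 1.  -1.2 -0.4] 0.013277672422013862
ball 274 148 11.1 [-47.9  13.   18.8]
ball 263 129 11.0 [-60.1   6.7  16.1]
ball 250 148 10.4 [-49.2  -1.3  12.4]
ball 240 126 11.2 [-61.5  -7.1  17.5]
ball 228 147 10.9 [-49.  -14.4  17.3]
[[-46.8   0.5  19.5]
 [-43.6   0.5  16.8]
 [-41.5   0.5   5.2]
 [-37.5   0.5   6.9]
 [-33.7   0.5   7.1]
 [-30.1   0.4   5.2]
 [-26.2   0.4   7. ]
 [-22.5   0.4   6.8]
 [-18.7   0.3   8.7]
 [-15.    0.3   8.4]
 [-11.3   0.3   8. ]
 [ -7.7   0.2  14.1]
 [ -4.8   0.2  27.7]]
```

The scoop pivots in the pads while the row is jammed. I back off a little and tilt the lip up to trap what lies in the pan.

>>> {"method": "apply_moves", "body": {
  "rows": [
    {"xyz":[-3,0,-1],"turn":[0,0,0],"grip":0},
    {"xyz":[-5,1,-2],"turn":[0,0.03,0],"grip":0},
    {"xyz":[-8,-1,-3],"turn":[0,0.08,0],"grip":0},
    {"xyz":[-10,1,-3.5],"turn":[0,0.13,0],"grip":0},
    {"xyz":[-12,0,-4],"turn":[0,0.18,0],"grip":0},
    {"xyz":[-14,0,-4.5],"turn":[0,0.23,0],"grip":0},
    {"xyz":[-15,0,-5],"turn":[0,0.28,0],"grip":0},
    {"xyz":[-15,0,-5],"turn":[0,0.28,0],"grip":0},
    {"xyz":[-15,0,-5],"turn":[0,0.28,0],"grip":0}
  ]
}}

```text
clock: 9.47
tcp_pos: [0.5378, 0.1572, 0.0605]
orientation: [-0.305, -0.066, 0.95, -0.022]
wrist_force: [-0.4, -0.4, -1.0]
finger_gap: 0.0135
grip_force: 114.5
```

```bash
python3 - <<'E'
from h import *
np.set_printoptions(precision=1,suppress=True)
a=look("w10")
W=pts(a);print(tr(W[100:230:8,253]))
E
```

```text
9.5167 tcp tray [19.  -1.1 61.5] F [-0.   0.5 -0.9] T [ 0.1 -0.7 -0. ] 0.01341782101564847
ball 253 137 10.6 [-53.7  -0.8  29.6]
[[-99.5  -0.5   0.7]
 [-78.   -0.6  23.8]
 [-74.   -0.7  20.5]
 [-69.7  -0.7  17.4]
 [-54.3  -0.8  34.7]
 [-48.5  -0.8  35.6]
 [-45.5  -0.9  30.9]
 [-44.7  -0.9  21. ]
 [-39.2  -0.9  21. ]
 [-34.3  -0.9  19.6]
 [-29.4  -1.   18.4]
 [-24.5  -1.   17.2]
 [-19.5  -1.   16.6]
 [-14.8  -1.   14.9]
 [ -9.7  -1.1  14.9]
 [ -1.   -1.1  29.7]
 [  5.4  -1.2  37.8]]
```

```bash
cat >> h.py <<'E'
def grid(c,x0=-82,x1=30,y0=-24,y1=24,st=4):
    q=tr(pts(c).reshape(-1,3));G=[]
    for x in np.arange(x0,x1,st):
        row=[]
        for y in np.arange(y0,y1,st):
            m=(np.abs(q[:,0]-x-st/2)<st/2)&(np.abs(q[:,1]-y-st/2)<st/2)&(q[:,2]<60);row.append(f"{q[m,2].max():3.0f}" if m.any() else "  .")
        print(f"{x:4d}"," ".join(row))
E
python3 - <<'E'
from h import *
d=np.load("w10.npz");a=dict(color=d["c"],z_map=d["z"],camera_matrix=d["K"],view=d["v"])
grid(a)
E
```

```text
-82  25  25  25  25  25  25  25  25  25  25  25  25
 -78  25  25  25  24  26  25  24  24  25  25  24  25
 -74  25  22  22  22  23  22  22  21  23  23  22  26
 -70  26  19  17  20  18  19  18  17  18  19  18  25
 -66  25   .   .  14  14   .   .  14  13   .  22  25
 -62  25   .   .   .   .  31   .   .   .   .  22  25
 -58  25  36  36  35  34  36  36  35  35  36  35  25
 -54  34  36  38  36  35  37  37  35  37  37  37  32
 -50  33  36  37  36  35  37  36  33  37  37  36  29
 -46  25  34  34  32  23  33  32  23  33  34  32  25
 -42  25  30  22  22  23  22  22  22  23  31   4  26
 -38  25  33  22  22  21  22  21  22  21  34   4  25
 -34  26  36  20  20  21  21  20  21  21  36   4  25
 -30  25  36  19  20  20  20  20  21  19  36   4  25
 -26  25  35  20  19  19  19  19  19  19  35   5  25
 -22  25  35  20  18  19  18  18  18  18  35   5  25
 -18  25  33  17  17  18  18  17  17  17  34   5  25
 -14  25  33  16  16  17  17  17  16  17  33   4  25
 -10  25  32  16  17  16  19  16  17  16  32   4  26
  -6  26  31  31  30  30  30  30  30  30  31   4  25
  -2  25  30  31  31  30  33  33  31  30  31   5  25
   2  25   .   .   4  35  38  38   4   .   .   4  25
   6  26   .   .   .  36  41  39   .   .   .   .  26
  10   .   .   .  53  57  58  57  55   .   .   .   .
  14   .   .   .  59  60  60  60  59   .   .   .   .
  18   .   .   .  59   .   .   .  59   .   .   .   .
  22   .   .   .   .   .   .   .   .   .   .   .   .
  26   .   .   .   .   .   .   .   .   .   .   .   .
```

Three balls now sit on the tilted pan's front, abreast. I tilt more with a small shake so they roll back.

>>> {"method": "apply_moves", "body": {
  "rows": [
    {"xyz":[0,0,0],"turn":[0,0.06,0],"grip":0},
    {"xyz":[0,2,0],"turn":[0,0.12,0],"grip":0},
    {"xyz":[0,-2,0],"turn":[0,0.18,0],"grip":0},
    {"xyz":[0,2,0],"turn":[0,0.2,0],"grip":0},
    {"xyz":[0,-2,0],"turn":[0,0.2,0],"grip":0},
    {"xyz":[0,0,0],"turn":[0,0.2,0],"grip":0},
    {"xyz":[0,0,0],"turn":[0,0.2,0],"grip":0}
  ]
}}

```text
clock: 10.1
tcp_pos: [0.5386, 0.1576, 0.0632]
orientation: [-0.396, -0.064, 0.915, -0.028]
wrist_force: [-0.4, -0.3, -1.7]
finger_gap: 0.0136
grip_force: 114.5
```

```bash
python3 - <<'E'
from h import *
np.set_printoptions(precision=1,suppress=True)
a=look("w11")
grid(a)
print(Rt()[0]['joint_pos'])
E
```

```text
10.15 tcp tray [19.7 -0.9 63.5] F [ 0.3 -0.  -1.6] T [ 0.1 -0.9  0. ] 0.01372511715485981
 -82  25  25  25  25  25  25  25  25  25  25  24  25
 -78  25  25  24  24  25  24  25  24   .  24  24  25
 -74  25  21   .   .   .   .   .   .   .   .  22  25
 -70  25  18   .   .   .   .   .   .   .   .  22  25
 -66  25  40  40  40  40   .  40  40   .  40  20  25
 -62  24  41  41  42  42  42  41   .   .  41  16  25
 -58  25  41  41  41  41  40  49  52  52  51   6  25
 -54  25  41  40  40  40  39  50  52  53  52  19  25
 -50  25  43  42  38  39  38  50  53  53  51   .  25
 -46  26  45  42  37  36  37  37  50  51  48  23  25
 -42  25  47  47  35  35  35  35  35  35  47   4  25
 -38  25  49  47  33  33  34  34  33  33  49   5  25
 -34  24  49  45  31  32  32  31  31  31  48   4  25
 -30  25  47  42  30  31  31  30  30  30  47   4  25
 -26  25  45  41   .  35  28  35  36  35  46   5  25
 -22  25  45  38  39  38  36  38  39  38  44   4  25
 -18  25  43  42  39  39  36  39  39  39  43   4  25
 -14  25  40  41  39  39  34  37  39  38  41   4  25
 -10  25  39  38  38  38  39  38  38  38  39   .  25
  -6  25  37  38  38  37  40  40  37  39  37   .  25
  -2  25   .   .   .  40  44  44   .   .   .   .  25
   2   .   .   .   .  43  47  45   .   .   .   .   .
   6   .   .   .   .  57  57  57  54   .   .   .   .
  10   .   .   .  56  60  60  60  59   .   .   .   .
  14   .   .   .  60  60   .   .  60   .   .   .   .
  18   .   .   .   .   .   .   .   .   .   .   .   .
  22   .   .   .   .   .   .   .   .   .   .   .   .
  26   .   .   .   .   .   .   .   .   .   .   .   .
[0.1 1.1 0.8 2.1 0.  0. ]
```

Two balls are at the back of the pan, and a third is on the pan rolling back. Now I lift.

>>> {"method": "apply_moves", "body": {
  "rows": [
    {"xyz":[0,0,0],"turn":[0,0,0],"grip":0},
    {"xyz":[0,0,0],"turn":[0,0,0],"grip":0},
    {"xyz":[7,0,-6.5],"turn":[0,0,0],"grip":0},
    {"xyz":[16,0,-15],"turn":[0,0,0],"grip":0},
    {"xyz":[26,0,-24],"turn":[0,0,0],"grip":0},
    {"xyz":[36,0,-34],"turn":[0,0,0],"grip":0},
    {"xyz":[46,0,-43],"turn":[0,0,0],"grip":0},
    {"xyz":[56,0,-52],"turn":[0,0,0],"grip":0},
    {"xyz":[66,0,-61],"turn":[0,0,0],"grip":0},
    {"xyz":[73,0,-68],"turn":[0,0,0],"grip":0},
    {"xyz":[73,0,-68],"turn":[0,0,0],"grip":0}
  ]
}}

```text
clock: 11.07
tcp_pos: [0.5389, 0.1576, 0.1657]
orientation: [-0.395, -0.064, 0.916, -0.028]
wrist_force: [0.9, -0.6, -1.4]
finger_gap: 0.0139
grip_force: 114.5
```

```bash
cat >> h.py <<'E'
def panview(c):
    "height of things above pan in tool frame: grid over tool x (forward) & y of depth along tool z"
    s,r=Rt();p=r.inv().apply(pts(c).reshape(-1,3)-s['tcp_pos'])*1000
    for x in range(20,125,5):
        print(x," ".join((f"{p[m,2].min():4.0f}" if (m:=(np.abs(p[:,0]-x-2.5)<2.5)&(np.abs(p[:,1]-y-2)<2)&(p[:,2]<90)).any() else "   .") for y in range(-22,22,4)))
E
python3 - <<'E'
from h import *
np.set_printoptions(precision=3,suppress=True)
c=look("w12");panview(c)
# side camera: fetch too
b=cam("side");t=cam("top");cv2.imwrite("pics/side12.png",b["color"])
np.savez("s12.npz",s=b["color"],sz=b["z_map"],sK=b["camera_matrix"],sv=b["view"])
d=Rt();print(d[0]['tcp_pos'],d[1].as_matrix()[:,0],d[0]['joint_pos'])
E
```

```text
11.1167 tcp tray [ 20.001  -0.922 164.045] F [-0.502  0.157 -1.474] T [ 0.144 -0.932  0.039] 0.013698825305121837
20  -96  -96  -96  -97   53   48   61  -96  -96  -96  -96
25    .   46   64   65   64   64   64   64   64   47    .
30    .   56   66   66   66   66   66   67   66   55    .
35    .   70   70   70   69   69   70   69   69   69    .
40    .   72   73   72   72   72   72   73   73   74    .
45    .    .    .    .    .    .    .    .    .    .    .
50    .    .    .    .    .    .    .    .    .    .    .
55    .    .    .    .    .    .    .    .    .    .    .
60    .    .    .    .    .    .    .    .    .    .    .
65    .    .    .    .    .    .    .    .    .    .    .
70    .    .    .    .    .    .    .    .    .    .    .
75    .    .    .    .    .    .    .    .    .    .    .
80    .    .    .    .    .    .    .    .    .    .    .
85    .    .    .    .    .    .    .    .    .    .    .
90    .    .    .    .    .    .    .    .    .    .    .
95    .    .    .    .    .    .    .    .    .    .    .
100    .    .    .    .    .    .    .    .    .    .    .
105    .    .    .    .    .    .    .    .    .    .    .
110    .    .    .    .    .    .    .    .    .    .    .
115    .    .    .    .    .    .    .    .    .    .    .
120    .    .    .    .    .    .    .    .    .    .    .
[0.539 0.157 0.162] [-0.677 -0.095  0.73 ] [0.141 1.107 0.968 2.25  0.001 0.001]
```

```bash
cat >> h.py <<'E'
def grid2(c,zmin,zmax,x0=-82,x1=10,y0=-24,y1=24,st=4,O=None,yaw=None):
    global T0,TR
    if O is not None:T0=np.array(O);
    if yaw is not None:TR=R.from_euler('z',yaw,degrees=True)
    q=tr(pts(c).reshape(-1,3))
    for x in range(x0,x1,st):
        print(f"{x:4d}"," ".join((f"{q[m,2].max():4.0f}" if (m:=(np.abs(q[:,0]-x-st/2)<st/2)&(np.abs(q[:,1]-y-st/2)<st/2)&(q[:,2]<zmax)&(q[:,2]>zmin)).any() else "   .") for y in range(y0,y1,st)))
E
python3 - <<'E'
from h import *
d=np.load("w12.npz");a=dict(color=d["c"],z_map=d["z"],camera_matrix=d["K"],view=d["v"])
grid2(a,80,165)
E
```

```text
-82    .    .    .    .    .    .    .    .    .    .    .    .
 -78    .    .    .    .    .    .    .    .    .    .    .    .
 -74    .    .    .    .    .    .    .    .    .    .    .    .
 -70    .    .    .    .    .    .    .    .    .    .    .    .
 -66    .  142  142    .    .    .    .  142    .  141    .    .
 -62    .  144  144  144  144  144  144  144  144  143    .    .
 -58    .  143  143  143  143  143  143  143  143  143    .    .
 -54    .  144  142  142  142  142  142  143  142  143    .    .
 -50    .  146  145  141  141  141  141  141  141  145    .    .
 -46    .  147  144  141  139  139  140  139  139  147    .    .
 -42    .  149  142  138  137  138  138  138  137  149    .    .
 -38    .  151  150  136  136  136  136  136  136  151    .    .
 -34    .  151  147  134  143  144  144  141  135  151    .    .
 -30    .  150  144  133  145  146  145  143  133  150    .    .
 -26    .  148  142  138  145  146  145  143  137  148    .    .
 -22    .  146  140  141  143  143  142  141  140  147    .    .
 -18    .  144  141  142  141  139  141  142  141  145    .    .
 -14    .  143  140  141  140  138  141  141  140  143    .    .
 -10    .  141  140  140  140  140  140  140  140  141    .    .
  -6    .  139  140  140  140  142  141  141  140  140    .    .
  -2    .    .    .    .  143  146  145    .    .    .    .    .
   2    .    .    .    .  146  149  147    .    .    .    .    .
   6    .    .    .    .  156  159  158  156    .    .    .    .
```

Three balls are secure in the pan: two at the back and one at x≈-28, y≈0. Next I plan the carry and pour poses.

```bash
cat >> h.py <<'E'
REL=24.8  # tool pitch = alpha-REL
def tcp_for(lip,al,yaw=8.):
    a=np.radians(40.4+al);t=np.radians(al-REL)
    x=.105*np.cos(a);d=.105*np.sin(a)          # lip = pad + (forward x, down d)
    pad=np.array([x,0,d]);tc=pad+.019*np.array([np.sin(t),0,-np.cos(t)])
    return np.array(lip)+R.from_euler('z',yaw,degrees=True).apply(tc),down(yaw,al-REL)
E
python3 - <<'E'
from h import *
np.set_printoptions(precision=3,suppress=True)
s,r=Rt();m=r.as_matrix();print('pitch',np.degrees(np.arcsin(m[0,2]/np.cos(np.radians(8)))),'yaw',np.degrees(np.arctan2(m[0,1]*-1,m[1,1])))
l=T0+TR.apply([-.0655,-.001,.1435]);print('check',tcp_for(l,-22)[0],s['tcp_pos'])
p,q=tcp_for(l+[0,0,.035],-13);print('lift',p,rel(p,q))
p2,q2=tcp_for([.554,.0085,.178],-13);print('over',p2,rel(p2,q2))
E
```

```text
pitch -46.91526251480949 yaw 7.974034338271368
check [0.539 0.157 0.164] [0.539 0.157 0.162]
lift [0.535 0.157 0.212] (array([ 38.8,  -0.5, -31.4]), array([ 0.   , -0.159, -0.   ]))
over [0.635 0.02  0.211] (array([ -16.1, -149.7,  -89.3]), array([ 0.   , -0.159, -0.   ]))
```

>>> {"method": "apply_moves", "body": {
  "rows": [
    {"xyz":[10,0,-8],"turn":[0,-0.04,0],"grip":0},
    {"xyz":[20,0,-16],"turn":[0,-0.08,0],"grip":0},
    {"xyz":[30,0,-24],"turn":[0,-0.12,0],"grip":0},
    {"xyz":[37,-4,-33],"turn":[0,-0.159,0],"grip":0},
    {"xyz":[33,-15,-38],"turn":[0,-0.159,0],"grip":0},
    {"xyz":[27,-32,-45],"turn":[0,-0.159,0],"grip":0},
    {"xyz":[19,-52,-52],"turn":[0,-0.159,0],"grip":0},
    {"xyz":[11,-73,-60],"turn":[0,-0.159,0],"grip":0},
    {"xyz":[2,-95,-68],"turn":[0,-0.159,0],"grip":0},
    {"xyz":[-6,-117,-77],"turn":[0,-0.159,0],"grip":0},
    {"xyz":[-12,-137,-85],"turn":[0,-0.159,0],"grip":0},
    {"xyz":[-16,-150,-89],"turn":[0,-0.159,0],"grip":0}
  ]
}}

```text
clock: 12.22
tcp_pos: [0.609, 0.0159, 0.2031]
orientation: [-0.32, -0.065, 0.945, -0.023]
wrist_force: [-0.6, 0.0, -1.9]
finger_gap: 0.0134
grip_force: 114.5
```

```bash
python3 - <<'E'
from h import *
np.set_printoptions(precision=3,suppress=True)
s,r=Rt();print(s['clock'],s['tcp_pos'],s['joint_pos'],s['wrist_force'])
c=cam("wrist");np.savez("w13.npz",c=c["color"],z=c["z_map"],K=c["camera_matrix"],v=c["view"])
print('lip relative flask frame; flask at origin')
grid2(c,100,205,x0=-52,x1=70,O=[.547,.0085,0],yaw=8)
E
```

```text
12.2167 [0.609 0.016 0.203] [-0.049  1.141  1.262  2.337 -0.114 -0.149] [-0.645  0.03  -1.907]
lip relative flask frame; flask at origin
 -52    .    .    .    .    .    .    .    .    .    .    .    .
 -48    .    .    .    .    .    .    .    .    .    .    .    .
 -44    .    .    .    .    .    .    .    .    .    .    .    .
 -40    .    .    .    .    .    .    .    .    .    .    .    .
 -36    .    .    .    .    .    .    .    .    .    .    .    .
 -32    .    .    .    .    .    .    .    .    .    .    .    .
 -28    .    .    .    .    .    .    .    .    .    .    .  118
 -24    .    .    .    .    .    .    .    .    .    .    .  119
 -20  117    .  169    .  169  169    .    .    .  169    .  118
 -16  117  171  171  171  171  171  171  171  171  171    .  115
 -12  115  170  170  171  171  171  171  171  171  171    .  105
  -8    .  172  171  171  170  171  170  170  170  172    .    .
  -4    .  176  170  170  169  170  169  170  170  174    .    .
   0    .  177  169  169  169  169  168  169  168  178    .    .
   4    .  180  167  167  168  168  168  167  167  18
[... 351 characters left out ...]
  174  175  175  172  174  175  174  178    .    .
  32    .  178  174  174  174  171  174  174  173  176    .    .
  36    .  176  175  175  175  175  175  176  175  175    .    .
  40    .  174  174  176  177  178  178  175  175  175    .    .
  44    .    .    .    .  180  183  181    .    .    .    .    .
  48    .    .    .    .  182  186  184    .    .    .    .    .
  52    .    .    .  196  200  200  200  198    .    .    .    .
  56    .    .    .  202  204  205  204  203    .    .    .    .
  60    .    .    .  205  205  205  205  205    .    .    .    .
  64    .    .    .    .    .    .    .    .    .    .    .    .
  68    .    .    .    .    .    .    .    .    .    .    .    .
```

Three balls are still in the pan. The arm is at joint limits (j3, j4), which reducing the tilt relieves.

```bash
python3 - <<'E'
from h import *
np.set_printoptions(precision=3,suppress=True)
for al,lip in ((-6,[.548,.0095,.168]),(-2,[.553,.0095,.160]),(8,[.555,.0095,.150]),(20,[.555,.0095,.14]),(32,[.555,.0095,.133]),(45,[.555,.0095,.13])):
    p,q=tcp_for(lip,al);print(al,p,*rel(p,q))
E
```

```text
-6 [0.624 0.02  0.211] [ -8.6   4.  -15.1] [ 0.    -0.116 -0.003]
-2 [0.626 0.02  0.208] [-11.7   3.3 -14. ] [ 0.    -0.185 -0.003]
8 [0.619 0.018 0.21 ] [ -4.5   3.  -11.1] [-0.    -0.36  -0.003]
20 [0.605 0.016 0.212] [ 7.8  3.  -4.2] [-0.001 -0.569 -0.003]
32 [0.589 0.014 0.214] [21.8  2.9  4.1] [-0.001 -0.779 -0.003]
45 [0.57  0.012 0.217] [38.6  2.9 13.7] [-0.001 -1.006 -0.003]
```

>>> {"method": "apply_moves", "body": {
  "rows": [
    {"xyz":[0,0,0],"turn":[0,-0.03,0],"grip":0},
    {"xyz":[0,0,0],"turn":[0,-0.06,0],"grip":0},
    {"xyz":[0,0,0],"turn":[0,-0.08,0],"grip":0},
    {"xyz":[0,0,0],"turn":[0,-0.08,0],"grip":0}
  ]
}}

```text
clock: 12.6
tcp_pos: [0.6081, 0.019, 0.2077]
orientation: [-0.279, -0.067, 0.958, -0.02]
wrist_force: [-0.9, 0.4, -0.2]
finger_gap: 0.0135
grip_force: 114.5
```

```bash
python3 - <<'E'
from h import *
np.set_printoptions(precision=3,suppress=True)
s,r=Rt();print(s['clock'],s['tcp_pos'],s['joint_pos'])
for al,lip in ((-6,[.548,.0095,.168]),(-2,[.553,.0095,.160]),(8,[.555,.0095,.150]),(20,[.555,.0095,.14]),(32,[.555,.0095,.133]),(45,[.555,.0095,.13])):
    p,q=tcp_for(lip,al);print(al,p,*rel(p,q))
E
```

```text
12.6 [0.608 0.019 0.208] [-0.05   0.978  0.981  2.133 -0.103 -0.161]
-6 [0.624 0.02  0.211] [-11.8  -1.  -11.4] [-0.001 -0.03   0.   ]
-2 [0.626 0.02  0.208] [-14.7  -1.7 -10. ] [-0.001 -0.1    0.   ]
8 [0.619 0.018 0.21 ] [-7.3 -2.  -7.7] [-0.001 -0.274  0.   ]
20 [0.605 0.016 0.212] [ 5.6 -2.  -1.9] [-0.001 -0.484  0.001]
32 [0.589 0.014 0.214] [20.2 -2.   5.2] [-0.001 -0.693  0.001]
45 [0.57  0.012 0.217] [37.7 -2.  13.3] [-0.001 -0.92   0.001]
```

>>> {"method": "apply_moves", "body": {
  "rows": [
    {"xyz":[-4,-0.5,-4],"turn":[0,-0.02,0],"grip":0},
    {"xyz":[-8,-1,-8],"turn":[0,-0.04,0],"grip":0},
    {"xyz":[-12,-1,-11],"turn":[0,-0.06,0],"grip":0},
    {"xyz":[-13,-1,-11],"turn":[0,-0.06,0],"grip":0},
    {"xyz":[-13,-1,-11],"turn":[0,-0.06,0],"grip":0}
  ]
}}

```text
clock: 13.02
tcp_pos: [0.6265, 0.0197, 0.207]
orientation: [-0.251, -0.068, 0.965, -0.018]
wrist_force: [-0.3, -0.4, -1.2]
finger_gap: 0.0134
grip_force: 114.5
```

```bash
python3 - <<'E'
from h import *
np.set_printoptions(precision=3,suppress=True)
s,r=Rt();print(s['clock'],s['tcp_pos'],s['joint_pos'])
c=cam("wrist");np.savez("w14.npz",c=c["color"],z=c["z_map"],K=c["camera_matrix"],v=c["view"])
for al,lip in ((-2,[.553,.0095,.160]),(8,[.555,.0095,.150]),(20,[.555,.0095,.14]),(32,[.555,.0095,.133]),(45,[.555,.0095,.13])):
    p,q=tcp_for(lip,al);print(al,p,*rel(p,q))
grid2(c,100,205,x0=-40,x1=64,y0=-36,y1=36,O=[.547,.0085,0],yaw=8)
E
```

```text
13.0167 [0.626 0.02  0.207] [-0.051  0.97   0.996  2.098 -0.094 -0.167]
-2 [0.626 0.02  0.208] [ 1.   0.2 -1.2] [-0.001 -0.042 -0.   ]
8 [0.619 0.018 0.21 ] [ 8.5 -0.1  0.6] [-0.001 -0.217  0.   ]
20 [0.605 0.016 0.212] [21.7 -0.1  5.7] [-0.001 -0.426  0.   ]
32 [0.589 0.014 0.214] [36.7 -0.1 11.9] [-0.001 -0.636  0.   ]
45 [0.57  0.012 0.217] [54.7 -0.  19. ] [-0.001 -0.863  0.   ]
 -40    .    .    .    .    .    .    .    .    .    .    .    .    .    .    .    .    .    .
 -36    .    .    .    .    .    .    .  116  117  118  118    .    .    .    .    .    .    .
 -32    .    .    .    .    .  118  118  119  119  118  118  118  119    .    .    .    .    .
 -28    .    .    .    .  118  119  118  115  115  114  114  115  119  118  119    .    .    .
 -24    .    .    .  118  119  115  112    .    .    .    .    .  114  118  118  118    .    .
 -20    .    .  118  119  115  107    .    .    .    .    .    .    .  114  119  119    .    .
 -16    .    .  119  118  106    .    .    .    .    .    .    .    .    .  113  119  119    .
 -12    .  118  119  115    .    .    .    .    .
[... 1055 characters left out ...]
  163  179  178    .    .    .    .
  36    .    .    .    .  179  179  162  175  176  176  172  162  178  177    .    .    .    .
  40    .    .    .    .  177  177  162  174  176  176  173  162  178    .    .    .    .    .
  44    .    .    .    .  178  177  172  174  174  175  172  170  177    .    .    .    .    .
  48    .    .    .    .  177  177  174  175  172  173  174  173  177    .    .    .    .    .
  52    .    .    .    .  176  177  175  175  172  174  175  173  177    .    .    .    .    .
  56    .    .    .    .  175  176  174  173  170  173  174  173  176    .    .    .    .    .
  60    .    .    .    .  176  176  176  176  178  176  176  176  176    .    .    .    .    .
```

Rim heights of ~119 mm put the mouth centre at about (-3,0) in this frame. The lip is at x=+5, centred, and all three balls are aboard. I work out the pour from a lower start.

```bash
python3 - <<'E'
from h import *
np.set_printoptions(precision=3,suppress=True)
for al,lip in ((-4,[.551,.0095,.138]),(4,[.551,.0095,.136]),(12,[.551,.0095,.134]),(20,[.551,.0095,.132]),(28,[.551,.0095,.130]),(36,[.551,.0095,.128]),(44,[.551,.0095,.128]),(50,[.551,.0095,.128])):
    p,q=tcp_for(lip,al);print(al,p,*rel(p,q))
E
```

```text
-4 [0.626 0.02  0.184] [-10.7   0.5  20.4] [-0.001 -0.008 -0.   ]
4 [0.619 0.019 0.192] [-0.6  0.5 16.8] [-0.001 -0.147  0.   ]
12 [0.61  0.018 0.199] [10.1  0.5 14.9] [-0.001 -0.287  0.   ]
20 [0.601 0.016 0.204] [21.3  0.5 14.6] [-0.001 -0.426  0.   ]
28 [0.59  0.015 0.209] [32.6  0.5 16. ] [-0.001 -0.566  0.   ]
36 [0.579 0.013 0.211] [43.8  0.5 19.1] [-0.001 -0.706  0.   ]
44 [0.567 0.012 0.215] [55.7  0.5 22.2] [-0.001 -0.845  0.   ]
50 [0.558 0.011 0.216] [64.3  0.5 25.6] [-0.001 -0.95   0.001]
```

>>> {"method": "apply_moves", "body": {
  "rows": [
    {"xyz":[-5,0.5,10],"turn":[0,0,0],"grip":0},
    {"xyz":[-11,0.5,20],"turn":[0,-0.01,0],"grip":0},
    {"xyz":[-11,0.5,20],"turn":[0,-0.01,0],"grip":0},
    {"xyz":[-6,0.5,18.5],"turn":[0,-0.08,0],"grip":0},
    {"xyz":[-0.5,0.5,17],"turn":[0,-0.147,0],"grip":0},
    {"xyz":[4.5,0.5,16],"turn":[0,-0.21,0],"grip":0},
    {"xyz":[10,0.5,15],"turn":[0,-0.287,0],"grip":0},
    {"xyz":[15.5,0.5,14.8],"turn":[0,-0.36,0],"grip":0},
    {"xyz":[21,0.5,14.6],"turn":[0,-0.426,0],"grip":0},
    {"xyz":[27,0.5,15.3],"turn":[0,-0.496,0],"grip":0},
    {"xyz":[32.5,0.5,16],"turn":[0,-0.566,0],"grip":0},
    {"xyz":[38,0.5,17.5],"turn":[0,-0.636,0],"grip":0}
  ]
}}

```text
clock: 14.07
tcp_pos: [0.5844, 0.0141, 0.2115]
orientation: [0.064, -0.07, 0.995, 0.004]
wrist_force: [0.4, 0.2, -1.5]
finger_gap: 0.0134
grip_force: 114.4
```

```bash
python3 - <<'E'
from h import *
np.set_printoptions(precision=3,suppress=True)
s,r=Rt();print(s['clock'],s['tcp_pos'],s['joint_pos'],s['wrist_force'])
c=cam("wrist");np.savez("w15.npz",c=c["color"],z=c["z_map"],K=c["camera_matrix"],v=c["view"])
for al,lip in ((44,[.551,.0095,.128]),(50,[.551,.0095,.128])):
    p,q=tcp_for(lip,al);print(al,p,*rel(p,q))
grid2(c,20,225,x0=-40,x1=64,y0=-36,y1=36,O=[.547,.0085,0],yaw=8)
E
```

```text
14.0667 [0.584 0.014 0.211] [-0.13   0.232 -0.121  1.093  0.033 -0.268] [ 0.412  0.203 -1.496]
44 [0.567 0.012 0.215] [11.4 -1.2 -6.2] [-0.    -0.209  0.001]
50 [0.558 0.011 0.216] [20.3 -1.2 -8.6] [-0.    -0.313  0.001]
 -40    .   27   28   29   56   65   66   69   71   71   70   70   65   61   29   29   27   23
 -36   27   28   29   64   68   71   75  119  118  119  118  117   75   70   66   56   29   28
 -32   28   30   64   71   74  118  119  119  119  118  118  119  119  119   72   70   60   30
 -28   29   65   71  114  118  119  116  114  113  112  113  114  118  119  119   73   67   59
 -24   57   68   76  118  119  114  109    .    .    .    .    .  112  115  119  119   72   65
 -20   68   72  119  119  114    .   22   20   20   20   22   21   21  112  118  119   73   69
 -16   69   74  119  118   23   22   21   20    .   21   21   21   22   23  113  118  118   71
 -12   70  118  119  114   25   21   29   31   32   20   20   20   20   23  100  116  119   70
  -8   69  118  118  113   23   21   32   34   41   43   40   21   21   22   25  115  119   67
  -4   65  119  118  112
[... 890 characters left out ...]
  153  171  170    .    .    .    .
  36    .    .    .    .  173  173  155  223  209  209  222  155  173  171    .    .    .    .
  40    .    .    .    .  175  176  176  176  189  189  198  175  176  174    .    .    .    .
  44    .    .    .    .    .  174  160  160  182  183  161  160  165    .    .    .    .    .
  48    .    .    .    .    .  160  161  161  160  160  160  160  160    .    .    .    .    .
  52    .    .    .    .    .    .    .    .    .    .    .    .    .    .    .    .    .    .
  56    .    .    .    .    .    .    .    .    .    .    .    .    .    .    .    .    .    .
  60    .    .    .    .    .    .    .    .    .    .    .    .    .    .    .    .    .    .
```

The pan is empty and the three balls form a heap inside the flask (tops 32–45 mm). Next I put the scoop down near its old place.

```bash
python3 - <<'E'
from h import *
np.set_printoptions(precision=3,suppress=True)
for al,lip,y in ((15,[.551,.0095,.18],8),(2,[.53,.1,.16],8),(0,[.50,.2,.12],7),(0,[.462,.335,.06],6)):
    p,q=tcp_for(lip,al,y);print(al,p,*rel(p,q))
E
```

```text
15 [0.607 0.017 0.248] [-32.4  -1.2 -34.1] [-0.     0.298  0.001]
2 [0.599 0.11  0.213] [-33.6  91.3   0.7] [-0.     0.524  0.001]
0 [0.571 0.209 0.171] [-14.4 193.3  41.1] [-0.003  0.559  0.018]
0 [0.534 0.343 0.111] [ 11.8 331.   98.2] [-0.006  0.559  0.035]
```

>>> {"method": "apply_moves", "body": {
  "rows": [
    {"xyz":[-10,-1,-12],"turn":[0,0.1,0],"grip":0},
    {"xyz":[-21,-1,-24],"turn":[0,0.2,0],"grip":0},
    {"xyz":[-32,0,-34],"turn":[0,0.3,0],"grip":0},
    {"xyz":[-33,25,-28],"turn":[0,0.38,0],"grip":0},
    {"xyz":[-33,58,-15],"turn":[0,0.45,0],"grip":0},
    {"xyz":[-33,91,0],"turn":[0,0.52,0],"grip":0},
    {"xyz":[-26,126,14],"turn":[0,0.559,0.006],"grip":0},
    {"xyz":[-20,160,28],"turn":[0,0.559,0.012],"grip":0},
    {"xyz":[-14,193,41],"turn":[0,0.559,0.018],"grip":0},
    {"xyz":[-8,228,55],"turn":[0,0.559,0.022],"grip":0},
    {"xyz":[-2,264,69],"turn":[0,0.559,0.026],"grip":0},
    {"xyz":[6,298,83],"turn":[0,0.559,0.03],"grip":0}
  ]
}}

```text
clock: 15.12
tcp_pos: [0.5473, 0.3116, 0.126]
orientation: [-0.215, -0.053, 0.975, -0.015]
wrist_force: [0.4, -0.1, -0.8]
finger_gap: 0.0138
grip_force: 114.5
```

```bash
python3 - <<'E'
from h import *
np.set_printoptions(precision=3,suppress=True)
s,r=Rt();print(s['clock'],s['tcp_pos'],s['joint_pos'],s['wrist_force'])
for al,lip,y in ((0,[.462,.335,.03],6),(0,[.462,.335,.006],6),(0,[.462,.335,.001],6)):
    p,q=tcp_for(lip,al,y);print(al,p,*rel(p,q))
E
```

```text
15.1167 [0.547 0.312 0.126] [0.346 0.855 0.605 1.746 0.092 0.216] [ 0.425 -0.086 -0.795]
0 [0.534 0.343 0.081] [-9.7 32.5 45.1] [-0.008 -0.001  0.003]
0 [0.534 0.343 0.057] [-19.8  32.7  66.9] [-0.008 -0.001  0.003]
0 [0.534 0.343 0.052] [-21.9  32.7  71.4] [-0.008 -0.001  0.003]
```

>>> {"method": "apply_moves", "body": {
  "rows": [
    {"xyz":[-3,11,15],"turn":[0,0,0],"grip":0},
    {"xyz":[-6,22,30],"turn":[0,0,0],"grip":0},
    {"xyz":[-10,32,45],"turn":[0,0,0],"grip":0},
    {"xyz":[-15,32,56],"turn":[0,0,0],"grip":0},
    {"xyz":[-18.5,32,64],"turn":[0,0,0],"grip":0},
    {"xyz":[-20,32,67],"turn":[0,0,0],"grip":0},
    {"xyz":[-20,32,67],"turn":[0,0,0],"grip":0}
  ]
}}

```text
clock: 15.7
tcp_pos: [0.5344, 0.3391, 0.0566]
orientation: [-0.215, -0.053, 0.975, -0.015]
wrist_force: [-0.3, -0.2, 0.0]
finger_gap: 0.0132
grip_force: 114.5
```

```bash
python3 - <<'E'
from h import *
np.set_printoptions(precision=3,suppress=True)
s,r=Rt();print(s['clock'],s['tcp_pos'],s['wrist_force'],s['ft_torque'])
c=cam("wrist")
grid2(c,-20,100,x0=-8,x1=70,y0=-24,y1=24,st=4,O=[.462,.335,0],yaw=6)
p,q=tcp_for([.462,.335,.001],0,6);print(*rel(p,q))
E
```

```text
15.7 [0.534 0.339 0.057] [-0.251 -0.235  0.026] [-0.032 -0.55  -0.05 ]
  -8    1    2    2    2    1    1    2    1    2    1    2    2
  -4    2    2    1    1    1    2    2    1    2    2    1    1
   0    8    9    8    7    9    9    8    8    8    1    1    2
   4    9    9    9    9    9    9    9   10    9    9    1    1
   8    9   10   10   10   10   10    9    9   10    9    2    2
  12   13   13   10   10   10   10   10   10   13   10    1    3
  16   17   18   10   10   10   10   10   10   18   18    1    1
  20   21   22   10   10    9   10   10   10   22   22    2    2
  24   25   25   10   10   10    9    9   10   25   25    1    2
  28   25   25   10    9    9    9    9    9   25   25    2    2
  32   24   26    9    9    9   10   10   10   25   24    2    2
  36   25   25    9    8    9    9    9    9   24   24    1    2
  40   24   25    9    9    9    9    9    9   24   24    2    2
  44   24   25    9    9    9    9    8    9   25   23    2    2
  48   24   25    9    8    8    9    9    8   24   23    1    2
  52   24   24   24   24   23   24   24   24   25   22    2    2
  56   24   24   24   25   29   28   24   24   24    1    1    1
  60    1    2    1    2   36   36    1    2    1    2    1    2
  64    1   73   73   73   54   54   73   73   73    2    2    2
  68   72   82   83   82   61   62   82   83   82   73   71    2
[-1.7  3.5  5.5] [-0.008 -0.001  0.002]
```

>>> {"method": "apply_moves", "body": {
  "rows": [
    {"xyz":[-1,0,2.3],"turn":[0,0,0],"grip":0},
    {"xyz":[-2,0,4.6],"turn":[0,0,0],"grip":0},
    {"xyz":[-2.4,0,5.2],"turn":[0,0,0],"grip":0},
    {"xyz":[-2.4,0,5.2],"turn":[0,0,0],"grip":0}
  ]
}}

```text
clock: 16.08
tcp_pos: [0.5345, 0.3398, 0.052]
orientation: [-0.214, -0.053, 0.975, -0.015]
wrist_force: [0.7, -0.5, -1.2]
finger_gap: 0.0132
grip_force: 114.5
```

>>> {"method": "apply_moves", "body": {
  "rows": [
    {"xyz":[-0.4,0,0.9],"turn":[0,0,0],"grip":0},
    {"xyz":[-0.6,0,1.3],"turn":[0,0,0],"grip":0},
    {"xyz":[-0.6,0,1.3],"turn":[0,0,0],"grip":0},
    {"xyz":[-0.6,0,1.3],"turn":[0,0,0],"grip":0.25},
    {"xyz":[-0.6,0,1.3],"turn":[0,0,0],"grip":0.4},
    {"xyz":[-0.6,0,1.3],"turn":[0,0,0],"grip":0.6},
    {"xyz":[-0.6,0,1.3],"turn":[0,0,0],"grip":0.8},
    {"xyz":[-0.6,0,1.3],"turn":[0,0,0],"grip":0.9},
    {"xyz":[-0.6,0,-15],"turn":[0,0,0],"grip":1},
    {"xyz":[-0.6,0,-40],"turn":[0,0,0],"grip":1},
    {"xyz":[-0.6,0,-70],"turn":[0,0,0],"grip":1},
    {"xyz":[-0.6,0,-105],"turn":[0,0,0],"grip":1}
  ]
}}

```text
clock: 17.08
tcp_pos: [0.5777, 0.3454, 0.147]
orientation: [-0.215, -0.054, 0.975, -0.015]
wrist_force: [2.0, 0.7, -0.4]
finger_gap: 0.0856
grip_force: 0.0
```

```bash
python3 - <<'E'
from h import *
np.set_printoptions(precision=3,suppress=True)
s,r=Rt();print(s['clock'],s['tcp_pos'],s['wrist_force'],s['joint_pos'],s['finger_gap'])
c=cam("wrist")
grid2(c,-20,130,x0=-8,x1=110,y0=-28,y1=24,st=5,O=[.462,.335,0],yaw=6)
# next: above flask, tool vertical
for z in (.24,):
    print(rel([.545,.0085,z],down(8)))
E
```

```text
17.0833 [0.578 0.345 0.147] [ 2.013  0.741 -0.406] [0.373 0.985 0.916 1.925 0.104 0.241] 0.08561585323616709
  -8    1    2    2    2    1    2    2    1    1    2    1
  -3    1    1    1    1    1    1    2    3    1    1    1
   2    1    1    3    2    2    2    2    2    1    1    2
   7    2    3    3    2    3    3    3    3    2    2    1
  12    1    9    4    4    4    4    3    3    9    2    1
  17    1   13    3    4    4    3    4    4   14    2    1
  22    1   19    3    3    3    3    4   18   18    1    1
  27    2   19    4    4    3    3    4   20   19    2    2
  32    2   19    4    3    3    3    4   20   19    1    2
  37    2   19    3    3    3    3    4   19   19    2    2
  42    2   19    4    3    4    3    3   19   19    2    2
  47    2   19    4    3    5    4    3   19   19    2    1
  52    2   19   19   19   19   19   20   20   19    2    2
  57    2   17   19   17   25   25   18   19   17    2    1
  62    2    2    1   47   50   50   47    2    2    2    2
  67    2    2    2   58   61   62   57    2    2    2    2
  72    1    2    1   69   71   71   70    2    2    1    2
  77    2    2    1   80   81   82   81    2    2    2    2
  82    2    1    2   91   93   93   90    2    2    1    2
  87    2    1    1   98   99   98   97    1    1    2    2
  92    1    2    2   97   98   98   97    2    2    1    1
  97    1    2    1   95   97   97   95    2    3    2    2
 102    2    2    1    2    2    1    2    1    1    2    1
 107    2    2    2    1    2    1    2    1    1    3    2
(array([ 102.8, -331.8,  -46.2]), array([ 0.004, -0.421, -0.03 ]))
```

The scoop lies flat and free (floor 3–4 mm all along). Now I go over the flask.

>>> {"method": "apply_moves", "body": {
  "rows": [
    {"xyz":[5,-15,-14],"turn":[0,-0.06,0],"grip":1},
    {"xyz":[15,-48,-23],"turn":[0,-0.12,0],"grip":1},
    {"xyz":[26,-82,-26],"turn":[0,-0.18,0],"grip":1},
    {"xyz":[36,-116,-29],"turn":[0,-0.24,-0.01],"grip":1},
    {"xyz":[47,-150,-32],"turn":[0,-0.3,-0.01],"grip":1},
    {"xyz":[57,-185,-35],"turn":[0,-0.36,-0.01],"grip":1},
    {"xyz":[68,-220,-38],"turn":[0,-0.421,-0.02],"grip":1},
    {"xyz":[79,-255,-41],"turn":[0,-0.421,-0.02],"grip":1},
    {"xyz":[90,-290,-43],"turn":[0,-0.421,-0.03],"grip":1},
    {"xyz":[98,-318,-45],"turn":[0,-0.421,-0.03],"grip":1},
    {"xyz":[103,-332,-46],"turn":[0,-0.421,-0.03],"grip":1},
    {"xyz":[103,-332,-46],"turn":[0,-0.421,-0.03],"grip":1}
  ]
}}

```text
clock: 18.13
tcp_pos: [0.5412, 0.0049, 0.2347]
orientation: [-0.005, -0.068, 0.998, -0.0]
wrist_force: [0.7, -0.2, -0.2]
finger_gap: 0.0856
grip_force: 0.0
```

```bash
python3 - <<'E'
from h import *
np.set_printoptions(precision=4,suppress=True)
s,r=Rt();print(s['clock'],s['tcp_pos'],s['wrist_force'],s['joint_pos'],r.as_matrix()[:,0])
c=cam("wrist");np.savez("w20.npz",c=c["color"],z=c["z_map"],K=c["camera_matrix"],v=c["view"])
W=pts(c).reshape(-1,3)
m=(W[:,2]>.115)&(W[:,2]<.124)&(abs(W[:,0]-.546)<.04)&(abs(W[:,1]-.0085)<.04)
p=W[m];A=np.c_[2*p[:,:2],np.ones(len(p))];x=np.linalg.lstsq(A,(p[:,:2]**2).sum(1),rcond=None)[0]
print(len(p),p.min(0),p.max(0),'fit',x[:2],np.sqrt(x[2]+x[0]**2+x[1]**2),p[:,2].mean())
print(rel([x[0],x[1],.18],down(8)))
# obstacles
for n,(x0,x1,y0,y1,z0) in dict(vial=(.63,.70,-.0,.06,.03),mixer_c=(.44,.59,-.31,-.15,.075)).items():
    q=W[(W[:,0]>x0)&(W[:,0]<x1)&(W[:,1]>y0)&(W[:,1]<y1)&(W[:,2]>z0)&(W[:,2]<.1)]
    if len(q):print(n,q.min(0),q.max(0),len(q))
# balls inside flask
q=W[(np.hypot(W[:,0]-x[0],W[:,1]-x[1])<.024)&(W[:,2]<.09)];print('inside',len(q),np.percentile(q[:,2],[5,50,95,100]))
grid2(c,15,70,x0=-28,x1=28,y0=-28,y1=28,O=[x[0],x[1],0],yaw=0)
E
```

```text
18.1333 [0.5412 0.0049 0.2347] [ 0.6541 -0.1666 -0.1715] [-0.1376  0.255  -0.0246  1.301  -0.003  -0.2732] [-0.9908 -0.1352  0.0103]
943 [ 0.5133 -0.0214  0.115 ] [0.5746 0.0398 0.1195] fit [0.5438 0.0091] 0.029129570065455745 0.11717965058373218
(array([-3.4,  2.2, 54.1]), array([ 0.001, -0.011, -0.003]))
vial [0.6554 0.0107 0.03  ] [0.6999 0.0492 0.0657] 776
mixer_c [ 0.478  -0.2212  0.075 ] [ 0.5423 -0.1919  0.0935] 1608
inside 1023 [0.0185 0.0232 0.0328 0.0347]
 -28   69   69   70    .    .    .    .    .    .    .    .   70   70   68
 -24   70    .    .    .    .    .    .    .    .    .    .    .   69   70
 -20   69    .    .    .    .    .    .    .    .    .    .    .    .   69
 -16    .    .    .    .    .    .    .    .    .    .    .    .    .    .
 -12    .    .    .    .    .    .    .    .   20   20    .    .    .    .
  -8    .    .    .    .   31   31   27   20   31   31   31   24   24    .
  -4    .    .    .   32   34   33   31   25   33   34   33   29   26   29
   0    .   21   23   32   35   34   34   28   33   34   33   30   26   29
   4   26   26   22   30   33   31   32   33   32   32   31   21   26   31
   8   30   27   23   22   20   31   34   34   33   27   21   24   27   31
  12   32   29   26   23   21   31   34   34   33   21   23   27   29   36
  16   35   32   28   25   24   22   31   31   30   24   26   28   32   39
  20   35   38   33   29   26   26   25   26   26   27   30   32   39   42
  24    .   40   37   33   31   30   30   29   29   32   34   38   43   43
```

The three balls lie apart at the bottom of the flask. The neck centre is (0.5438, 0.0091) with the top at z≈0.120. I descend and grip the neck.

```bash
python3 - <<'E'
from h import *
print(rel([.5438,.0091,.081],down(8)))
E
```

```text
(array([ -4.5,   2.1, 153.1]), array([ 0.001, -0.011, -0.003]))
```

>>> {"method": "apply_moves", "body": {
  "rows": [
    {"xyz":[-3.5,2,25],"turn":[0,-0.011,0],"grip":1},
    {"xyz":[-3.5,2,55],"turn":[0,-0.011,0],"grip":1},
    {"xyz":[-4,2,85],"turn":[0,-0.011,0],"grip":1},
    {"xyz":[-4.5,2,110],"turn":[0,-0.011,0],"grip":1},
    {"xyz":[-4.5,2,132],"turn":[0,-0.011,0],"grip":1},
    {"xyz":[-4.5,2,146],"turn":[0,-0.011,0],"grip":1},
    {"xyz":[-4.5,2,152],"turn":[0,-0.011,0],"grip":1},
    {"xyz":[-4.5,2,153],"turn":[0,-0.011,0],"grip":1},
    {"xyz":[-4.5,2,153],"turn":[0,-0.011,0],"grip":1}
  ],
  "force": 40
}}

```text
clock: 18.93
tcp_pos: [0.5438, 0.0112, 0.0806]
orientation: [-0.001, -0.07, 0.998, 0.001]
wrist_force: [-1.1, 1.0, -0.4]
finger_gap: 0.0853
grip_force: 0.0
```

```bash
python3 - <<'E'
from h import *
np.set_printoptions(precision=4,suppress=True)
s,r=Rt();print(s['clock'],s['tcp_pos'],s['wrist_force'],s['joint_pos'])
print(rel([.5438,.0091,.081],down(8)))
E
```

```text
18.9333 [0.5438 0.0112 0.0806] [-1.1153  1.0147 -0.4337] [-0.1276  0.3476 -0.2908  0.9338  0.0009 -0.2686]
(array([ 0.3, -2. , -0.4]), array([ 0.001, -0.001,  0.001]))
```

>>> {"method": "apply_moves", "body": {
  "rows": [
    {"xyz":[0,-2,0],"turn":[0,0,0],"grip":0.9},
    {"xyz":[0,-2,0],"turn":[0,0,0],"grip":0.8},
    {"xyz":[0,-2,0],"turn":[0,0,0],"grip":0.72},
    {"xyz":[0,-2,0],"turn":[0,0,0],"grip":0.66},
    {"xyz":[0,-2,0],"turn":[0,0,0],"grip":0.5},
    {"xyz":[0,-2,0],"turn":[0,0,0],"grip":0.3},
    {"xyz":[0,-2,0],"turn":[0,0,0],"grip":0.3},
    {"xyz":[0,-2,0],"turn":[0,0,0],"grip":0.3}
  ],
  "force": 50
}}

```text
clock: 19.6
tcp_pos: [0.5447, 0.0088, 0.0817]
orientation: [0.001, -0.07, 0.998, 0.001]
wrist_force: [0.9, 3.6, 5.7]
finger_gap: 0.0552
grip_force: 51.9
```

```bash
python3 - <<'E'
from h import *
np.set_printoptions(precision=4,suppress=True)
s,r=Rt();print(s['clock'],s['tcp_pos'],s['wrist_force'],s['ft_torque'],s['finger_gap'],s['grip_force'])
c=cam("wrist");W=pts(c).reshape(-1,3)
q=W[(abs(W[:,0]-.5438)<.035)&(abs(W[:,1]-.0091)<.035)&(W[:,2]>.105)&(W[:,2]<.125)];print(q.min(0),q.max(0),np.percentile(q[:,2],95))
E
```

```text
19.6 [0.5447 0.0088 0.0817] [0.8642 3.5674 5.681 ] [0.4932 0.1534 0.0546] 0.05523370932301004 51.92258268012665
[ 0.5134 -0.0259  0.105 ] [0.5723 0.0441 0.125 ] 0.12286325403919328
```

Gripped, with a gap of 55 mm on the 56 mm neck. I lift and move to beside the mixer for a look.

>>> {"method": "apply_moves", "body": {
  "rows": [
    {"xyz":[0,0,-8],"turn":[0,0,0],"grip":0.3},
    {"xyz":[0,0,-22],"turn":[0,0,0],"grip":0.3},
    {"xyz":[0,0,-42],"turn":[0,0,0],"grip":0.3},
    {"xyz":[0,0,-64],"turn":[0,0,0],"grip":0.3},
    {"xyz":[0,0,-86],"turn":[0,0,0],"grip":0.3},
    {"xyz":[0,-3,-104],"turn":[0,0,0],"grip":0.3},
    {"xyz":[3,-18,-115],"turn":[0,0,0],"grip":0.3},
    {"xyz":[6,-40,-115],"turn":[0,0,0],"grip":0.3},
    {"xyz":[9,-65,-115],"turn":[0,0,0],"grip":0.3},
    {"xyz":[12,-90,-115],"turn":[0,0,0],"grip":0.3},
    {"xyz":[13,-105,-115],"turn":[0,0,0],"grip":0.3},
    {"xyz":[13,-110,-115],"turn":[0,0,0],"grip":0.3}
  ],
  "force": 60
}}

```text
clock: 20.65
tcp_pos: [0.5464, -0.105, 0.1954]
orientation: [-0.001, -0.068, 0.998, -0.0]
wrist_force: [0.3, -0.6, -2.7]
finger_gap: 0.0548
grip_force: 63.8
```

```bash
python3 - <<'E'
from h import *
np.set_printoptions(precision=4,suppress=True)
s,r=Rt();print(s['clock'],s['tcp_pos'],s['wrist_force'],s['finger_gap'],s['grip_force'],s['joint_pos'])
c=cam("wrist");np.savez("w22.npz",c=c["color"],z=c["z_map"],K=c["camera_matrix"],v=c["view"])
t=cam("top");W=pts(c).reshape(-1,3);Wt=pts(t).reshape(-1,3)
def circ(p):
    A=np.c_[2*p[:,:2],np.ones(len(p))];x=np.linalg.lstsq(A,(p[:,:2]**2).sum(1),rcond=None)[0];return x[:2],np.sqrt(x[2]+x[0]**2+x[1]**2)
for n,w in(('wrist',W),('top',Wt)):
    q=w[(abs(w[:,0]-.511)<.06)&(abs(w[:,1]+.229)<.06)&(w[:,2]>.082)&(w[:,2]<.1)]
    print(n,len(q),q.min(0),q.max(0),np.percentile(q[:,2],[10,50,90]));
    if len(q)>20:
        print(circ(q))
        k=q[q[:,2]>np.percentile(q[:,2],70)];print('crest',circ(k))
# flask in hand: lip
p0=s['tcp_pos'];q=W[(abs(W[:,0]-p0[0])<.04)&(abs(W[:,1]-p0[1])<.045)&(W[:,2]>p0[2]+.028)&(W[:,2]<p0[2]+.045)]
print('lip',q.min(0)-p0,q.max(0)-p0,len(q))
E
```

```text
20.65 [ 0.5464 -0.105   0.1954] [ 0.2551 -0.619  -2.7456] 0.05479338128891919 63.79766123898662 [-0.3337  0.2909 -0.0729  1.2083 -0.0007 -0.4706]
wrist 4119 [ 0.4724 -0.264   0.082 ] [ 0.547  -0.1929  0.0929] [0.0871 0.09   0.0913]
(array([ 0.5092, -0.2273]), np.float64(0.03104438012290629))
crest (array([ 0.5095, -0.2284]), np.float64(0.030868506597929116))Traceback (most recent call last):
  File "<stdin>", line 10, in <module>
    return umr_minimum(a, axis, None, out, keepdims, initial, where)
ValueError: zero-size array to reduction operation minimum which has no identity
```

```bash
python3 - <<'E'
from h import *
np.set_printoptions(precision=4,suppress=True)
d=np.load("w22.npz");c=dict(color=d["c"],z_map=d["z"],camera_matrix=d["K"],view=d["v"]);W=pts(c).reshape(-1,3)
s,r=Rt();p=r.inv().apply(W-s['tcp_pos'])*1000  # tool frame mm
m=(abs(p[:,0])<45)&(abs(p[:,1])<40)&(p[:,2]<-20)&(p[:,2]>-60)
q=p[m];print(len(q),np.percentile(q[:,2],[1,10,50,90]))
for x in range(-40,48,4):
    print(x," ".join((f"{p[k,2].min():4.0f}" if (k:=(abs(p[:,0]-x-2)<2)&(abs(p[:,1]-y-2)<2)&(p[:,2]>-60)&(p[:,2]<90)).any() else "   .") for y in range(-40,40,4)))
E
```

```text
14092 [-59.2505 -54.6026 -33.7775 -24.335 ]
-40    .    .    .    .    .    .    .    .    .   28    .    .    .    .    .    .    .    .    .    .
-36    .    .    .    .    .   28   19   17   16   16   16   17   19   24    .    .    .    .    .    .
-32    .    .    .   31   22   19   18   16   43   45   16   42   17   18   22   33    .    .    .    .
-28    .    .   29   23   23  -32  -33  -34  -34  -34  -34  -34  -33   44   23   24   28    .    .    .
-24    .    .   28  -36  -36  -37  -34  -33  -31  -31  -31  -33  -34  -37  -37  -36   27    .    .    .
-20    .   33   31  -37  -37  -33  -27   58   58   59   59   58  -30  -34  -37  -37   30   34    .    .
-16    .   37  -36  -37  -33  -24   50   51   52   61   61   60   58   57  -37  -38  -37    .    .    .
-12    .    .  -40  -37  -32   52   49   48   49   62   62   61    .    .  -31  -37  -40    .    .    .
-8    .    .  -42  -34    .    .   48   48   48    .    .    .    .    .    .  -34  -42    .    .  -58
-4    .    .  -42  -32    .    .    .    .    .    .    .    .    .    .    .  -33  -43    .    .  -58
0   13   10  -46  
[... 514 characters left out ...]
36  -37  -36  -33    .    .    .    .  -29  -33  -36  -37  -36   10   16    .    .
24    .   29   15   10  -36  -38  -37  -36  -35  -33  -35  -37  -37  -38  -36    9   15   27    .    .
28    .    .   31   16   10    7  -37  -37  -37  -38  -37  -37  -37  -35    9   15   25    .    .    .
32    .    .    .    .   19   14   11    9    7    7    7    7   10   13   18    .    .    .    .    .
36    .    .    .    .    .   26   20   17   15   15   15   16   20   28    .    .    .    .    .    .
40    .    .    .    .    .    .    .    .    .    .    .    .    .    .    .    .    .    .    .    .
44    .    .    .    .    .    .    .    .    .    .    .    .    .    .    .    .    .    .    .    .
```

```bash
python3 - <<'E'
from h import *
np.set_printoptions(precision=4,suppress=True)
d=np.load("w22.npz");c=dict(color=d["c"],z_map=d["z"],camera_matrix=d["K"],view=d["v"]);W=pts(c).reshape(-1,3)
s,r=Rt();p=r.inv().apply(W-s['tcp_pos'])*1000
def circ(p):
    A=np.c_[2*p[:,:2],np.ones(len(p))];x=np.linalg.lstsq(A,(p[:,:2]**2).sum(1),rcond=None)[0];return x[:2],np.sqrt(x[2]+x[0]**2+x[1]**2)
m=(np.hypot(p[:,0]-1,p[:,1]+1.5)<33)&(p[:,2]<-35)&(p[:,2]>-38.6)&((abs(p[:,0]-4)>12))
q=p[m];print(len(q),circ(q),q.min(0),q.max(0))
A=np.c_[q[:,:2],np.ones(len(q))];k=np.linalg.lstsq(A,q[:,2],rcond=None)[0];print('tilt',k)
m=(np.hypot(p[:,0]-1,p[:,1]+1.5)<42)&(p[:,2]<30)&(p[:,2]>14);print('bulb',circ(p[m]),m.sum())
cx=circ(q)[0]; fl=r.apply([cx[0]/1e3,cx[1]/1e3,-.037])+s['tcp_pos'];print('flask',fl,'ring .5095 -.2284 ->',r.inv().apply(np.array([.5095,-.2284,0])-[fl[0],fl[1],0])*1000)
print('tool axis target',rel([.5095,-.2284,.19],down(8)))
E
```

```text
1775 (array([ 1.0658, -2.1307]), np.float64(29.10675607481747)) [-22.2071 -29.8452 -38.5223] [ 31.539   25.5004 -35.0001]
tilt [  0.0037  -0.0046 -35.882 ]
bulb (array([ 1.3003, -1.735 ]), np.float64(36.141718205598124)) 2756
flask [ 0.5457 -0.1056  0.2323] ring .5095 -.2284 -> [  52.7223 -116.6901   -0.0671]
tool axis target (array([  53.7, -118.9,    5.3]), array([ 0.001, -0.001, -0.002]))
```

Flask upright in hand; ring centre relative shift is about (53, -118) in tool axes. I move over and part-way down.

>>> {"method": "apply_moves", "body": {
  "rows": [
    {"xyz":[10,-22,0],"turn":[0,0,0],"grip":0.3},
    {"xyz":[20,-45,0],"turn":[0,0,0],"grip":0.3},
    {"xyz":[31,-70,0],"turn":[0,0,0],"grip":0.3},
    {"xyz":[42,-94,0],"turn":[0,0,0],"grip":0.3},
    {"xyz":[50,-111,0],"turn":[0,0,0],"grip":0.3},
    {"xyz":[53,-118,0],"turn":[0,0,0],"grip":0.3},
    {"xyz":[53,-118,12],"turn":[0,0,0],"grip":0.3},
    {"xyz":[53,-118,26],"turn":[0,0,0],"grip":0.3},
    {"xyz":[53,-118,38],"turn":[0,0,0],"grip":0.3},
    {"xyz":[53,-118,42],"turn":[0,0,0],"grip":0.3},
    {"xyz":[53,-118,42],"turn":[0,0,0],"grip":0.3}
  ],
  "force": 80
}}

```text
clock: 21.67
tcp_pos: [0.5099, -0.2249, 0.1523]
orientation: [-0.002, -0.071, 0.998, 0.001]
wrist_force: [-0.1, 0.3, -2.0]
finger_gap: 0.0543
grip_force: 85.0
```

```bash
python3 - <<'E'
from h import *
np.set_printoptions(precision=4,suppress=True)
s,r=Rt();print(s['clock'],s['tcp_pos'],s['wrist_force'],s['ft_torque'],s['finger_gap'],s['grip_force'],s['joint_pos'])
print(rel([.5103,-.2281,s['tcp_pos'][2]],down(8)))
c=cam("wrist");p=r.inv().apply(pts(c).reshape(-1,3)-s['tcp_pos'])*1000
for x in range(-52,60,4):
    print(x," ".join((f"{p[k,2].min():4.0f}" if (k:=(abs(p[:,0]-x-2)<2)&(abs(p[:,1]-y-2)<2)&(p[:,2]>-45)&(p[:,2]<90)).any() else "   .") for y in range(-48,48,4)))
E
```

```text
21.6667 [ 0.5099 -0.2249  0.1523] [-0.1365  0.2892 -2.0399] [-0.0062 -0.0299  0.0271] 0.05425023660446902 85.02906136563979 [-0.5598  0.3179 -0.1441  1.1131  0.0006 -0.701 ]
(array([ 0.1, -3.2, -0. ]), array([ 0.003, -0.003,  0.002]))
-52    .    .    .    .    .    .    .    .    .    .    .    .    .    .    .    .    .    .    .    .    .    .    .    .
-48    .    .    .    .    .    .    .    .    .    .    .    .    .    .    .    .    .    .    .    .    .    .    .    .
-44    .    .    .    .    .    .    .    .    .    .    .    .    .    .    .    .    .    .    .    .    .    .    .    .
-40    .    .    .    .    .    .    .    .    .    .    .   28   27    .    .    .    .    .    .    .    .    .    .    .
-36    .    .    .    .    .    .    .   29   20   18   17   16   17   16   18   20   28    .    .    .    .    .    .    .
-32    .    .    .    .    .    .   22   20   19   17   15  -32   46   43   18   18   20   22    .    .    .    .    .    .
-28    .    .    .    .    .   26   23  -32  -33  -33  -34  -34  -34  -33  -34  -32   40   23   26    .    .    .    .   
[... 1886 characters left out ...]
    .   25   20   16   16   16   17   20   27    .    .    .    .    .    .    .    .
40    .    .    .    .    .    .    .    .    .    .    .    .    .    .    .    .    .    .    .    .    .    .    .    .
44    .    .    .    .    .    .    .    .    .    .    .    .    .    .    .    .    .    .    .    .    .    .    .    .
48    .    .    .    .    .    .    .    .    .    .    .    .    .    .    .    .    .    .    .    .    .    .    .    .
52    .    .    .    .    .    .    .    .    .    .    .    .    .    .    .    .    .    .    .    .    .    .    .    .
56    .    .    .    .    .    .    .    .    .    .    .    .    .    .    .    .    .    .    .    .    .    .    .    .
```

```bash
python3 - <<'E'
from h import *
np.set_printoptions(precision=4,suppress=True)
s,r=Rt();print(s['clock'],s['tcp_pos'])
b=cam("side");np.savez("s23.npz",c=b["color"],z=b["z_map"],K=b["camera_matrix"],v=b["view"])
W=pts(b)
u,v=proj(b,[.51,-.228,.09]);print(u,v)
cv2.imwrite("pics/s23.png",cv2.resize(b["color"][int(v)-75:int(v)+75,int(u)-90:int(u)+90],None,fx=4,fy=4,interpolation=cv2.INTER_CUBIC))
P=W.reshape(-1,3);P=P[(abs(P[:,0]-.51)<.055)&(P[:,1]>-.30)&(P[:,1]<-.15)]
for z in np.arange(.05,.20,.006):
    q=P[abs(P[:,2]-z)<.003]
    if len(q)>3:print(round(z,3),len(q),'x',np.percentile(q[:,0],[2,98]),np.percentile(q[:,0],[2,98]).mean(),'ymin',np.percentile(q[:,1],3))
E
```

```text
21.7167 [ 0.5104 -0.2254  0.1532]
256.9539362641184 289.6571907177158
0.05 877 x [0.4571 0.5593] 0.5081991454534681 ymin -0.2774811491848959
0.056 332 x [0.469  0.5476] 0.5083128234015163 ymin -0.26850173118898063
0.062 44 x [0.4831 0.5368] 0.5099570186374366 ymin -0.2589821899091916
0.068 27 x [0.4887 0.5231] 0.5059221044787086 ymin -0.2591591449533142
0.074 62 x [0.4853 0.5292] 0.5072771789655809 ymin -0.248417911555562
0.08 39 x [0.4767 0.5391] 0.5079046762481602 ymin -0.2643477135754297
0.086 161 x [0.4734 0.5429] 0.5081599854161158 ymin -0.26447771807532755
0.092 112 x [0.476  0.5404] 0.508193476421154 ymin -0.26245091737313603
0.104 11 x [0.4901 0.5212] 0.5056639806618788 ymin -0.26072369293193487
0.11 35 x [0.4786 0.5408] 0.509735491815559 ymin -0.26227066759457895
0.116 51 x [0.4755 0.542 ] 0.5087388795110814 ymin -0.2634786024540625
0.122 91 x [0.4733 0.5441] 0.5086783922617619 ymin -0.2644236407133825
0.128 121 x [0.4715 0.5447] 0.5080722203190491 ymin -0.2636716590497117
0.134 151 x [0.4728 0.5454] 0.5090814457779439 ymin -0.26205513367669375
0.14 163 x [0.4752 0.5434] 0.5092645983676929 ymin -0.26004012321793274
0.146 175 x [0.4773 0.5395] 0.5083946176551857 ymin -0.2573704035136897
0.152 58 x [0.4817 0.5357] 0.5087098325448551 ymin -0.25274155807880816
0.158 55 x [0.4818 0.5354] 0.5085948176271191 ymin -0.25847716783138996
0.164 59 x [0.4821 0.5351] 0.5085915180324929 ymin -0.2650237956991284
0.17 71 x [0.4828 0.5346] 0.5086832836533988 ymin -0.26720201492641565
0.176 66 x [0.4842 0.5334] 0.5087983073631234 ymin -0.26714669093878396
0.182 83 x [0.4815 0.535 ] 0.508248760870966 ymin -0.2661759358305308
0.188 108 x [0.4786 0.5385] 0.5085129901434334 ymin -0.2539084345099294
0.2 4 x [0.5015 0.5237] 0.5125835777219315 ymin -0.28292411044676274
```

View pics/s23.png

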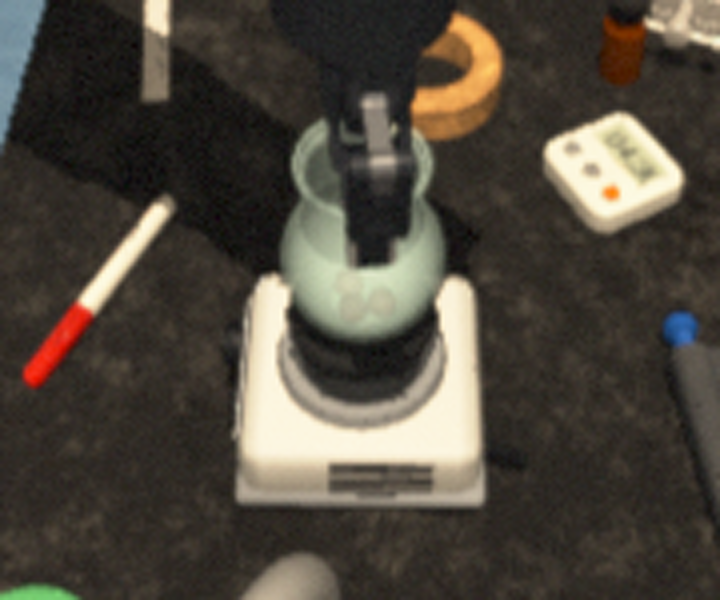

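The side view shows the flask upright over the ring, with three balls inside at (350–385, 300). It is aligned in x and needs -3 mm in y. I correct that and lower.

>>> {"method": "apply_moves", "body": {
  "rows": [
    {"xyz":[0.5,-3,0],"turn":[0,0,0],"grip":0.3},
    {"xyz":[0.5,-3,2],"turn":[0,0,0],"grip":0.3},
    {"xyz":[0.5,-3,4],"turn":[0,0,0],"grip":0.3},
    {"xyz":[0.5,-3,6],"turn":[0,0,0],"grip":0.3},
    {"xyz":[0.5,-3,8],"turn":[0,0,0],"grip":0.3},
    {"xyz":[0.5,-3,10],"turn":[0,0,0],"grip":0.3},
    {"xyz":[0.5,-3,11],"turn":[0,0,0],"grip":0.3},
    {"xyz":[0.5,-3,11],"turn":[0,0,0],"grip":0.3}
  ]
}}

```text
clock: 22.43
tcp_pos: [0.5106, -0.2298, 0.1429]
orientation: [-0.0, -0.07, 0.998, 0.0]
wrist_force: [-1.0, 1.6, 4.8]
finger_gap: 0.0544
grip_force: 85.7
```

>>> {"method": "apply_moves", "body": {
  "rows": [
    {"xyz":[0,0,2],"turn":[0,0,0],"grip":0.3},
    {"xyz":[0,0,4],"turn":[0,0,0],"grip":0.3},
    {"xyz":[0,0,6],"turn":[0,0,0],"grip":0.3},
    {"xyz":[0,0,8],"turn":[0,0,0],"grip":0.3},
    {"xyz":[0,0,9],"turn":[0,0,0],"grip":0.3},
    {"xyz":[0,0,9],"turn":[0,0,0],"grip":0.3}
  ]
}}

```text
clock: 22.93
tcp_pos: [0.5108, -0.2298, 0.1348]
orientation: [0.0, -0.07, 0.998, -0.0]
wrist_force: [-3.1, 1.7, 10.4]
finger_gap: 0.0545
grip_force: 86.6
```

```bash
python3 - <<'E'
from h import *
np.set_printoptions(precision=4,suppress=True)
s,r=Rt();print(s['clock'],s['tcp_pos'],s['wrist_force'],s['ft_torque'],s['finger_gap'],s['grip_force'])
b=cam("side");W=pts(b);P=W.reshape(-1,3);P=P[(abs(P[:,0]-.51)<.055)&(P[:,1]>-.30)&(P[:,1]<-.15)]
for z in np.arange(.056,.18,.006):
    q=P[abs(P[:,2]-z)<.003]
    if len(q)>3:print(round(z,3),len(q),'x',np.percentile(q[:,0],[2,98]),np.percentile(q[:,0],[2,98]).mean(),'ymin',np.percentile(q[:,1],3))
E
```

```text
22.9333 [ 0.5108 -0.2298  0.1348] [-3.1027  1.7341 10.4361] [ 0.3444  0.5367 -0.0115] 0.05450035114994258 86.62751750322059
0.056 272 x [0.4688 0.5476] 0.5081988877635605 ymin -0.2684565361767551
0.062 4 x [0.4721 0.5248] 0.4984457068512524 ymin -0.26409146773798825
0.068 42 x [0.4785 0.5405] 0.5094811374838859 ymin -0.2642518328312615
0.074 115 x [0.4734 0.5427] 0.508024144496733 ymin -0.26461352790424686
0.08 60 x [0.478  0.5354] 0.5066750876695216 ymin -0.2633862955884289
0.086 13 x [0.488 0.525] 0.5064731950249316 ymin -0.26424116922608915
0.092 27 x [0.4821 0.5323] 0.5071532702976105 ymin -0.2674410717669186
0.098 56 x [0.4775 0.5406] 0.5090347500977129 ymin -0.2677234034279529
0.104 92 x [0.4706 0.5446] 0.5075582577573508 ymin -0.26886144718688804
0.11 112 x [0.4732 0.5459] 0.5095651592331412 ymin -0.2681278109804693
0.116 142 x [0.4729 0.5459] 0.5093942572121628 ymin -0.26686189402528376
0.122 179 x [0.4749 0.5421] 0.5084837320057409 ymin -0.26476199688876345
0.128 161 x [0.4782 0.54  ] 0.5091056423457869 ymin -0.26168534120305503
0.134 53 x [0.4807 0.536 ] 0.5083756387124291 ymin -0.2573886276011765
0.14 50 x [0.4833 0.536 ] 0.509657089122645 ymin -0.2631634390231896
0.146 54 x [0.4837 0.5357] 0.5096638652481693 ymin -0.2693716402088317
0.152 72 x [0.4825 0.5349] 0.5087324866526519 ymin -0.27100713946826777
0.158 56 x [0.4841 0.5336] 0.5088528027670479 ymin -0.2708942470676379
0.164 80 x [0.4814 0.5354] 0.5084087499489748 ymin -0.27009303563645426
0.17 100 x [0.4785 0.5389] 0.5086984699435602 ymin -0.2580099229274994
```

>>> {"method": "apply_moves", "body": {
  "rows": [
    {"xyz":[0,0,1],"turn":[0,0,0],"grip":0.3},
    {"xyz":[0,0,2],"turn":[0,0,0],"grip":0.3},
    {"xyz":[0,0,3],"turn":[0,0,0],"grip":0.3},
    {"xyz":[0,0,3],"turn":[0,0,0],"grip":0.3}
  ]
}}

```text
clock: 23.32
tcp_pos: [0.511, -0.2299, 0.1344]
orientation: [0.001, -0.07, 0.998, -0.001]
wrist_force: [-5.8, 5.0, 23.9]
finger_gap: 0.0546
grip_force: 88.2
```

At the stop with about 26 N, well under 50 N. I let it settle, check, and hand in.

>>> {"method": "apply_moves", "body": {
  "rows": [
    {"xyz":[0,0,-0.5],"turn":[0,0,0],"grip":0.3},
    {"xyz":[0,0,-0.5],"turn":[0,0,0],"grip":0.3},
    {"xyz":[0,0,-0.5],"turn":[0,0,0],"grip":0.3},
    {"xyz":[0,0,-0.5],"turn":[0,0,0],"grip":0.3},
    {"xyz":[0,0,-0.5],"turn":[0,0,0],"grip":0.3},
    {"xyz":[0,0,-0.5],"turn":[0,0,0],"grip":0.3}
  ]
}}

```text
clock: 23.82
tcp_pos: [0.511, -0.2299, 0.1345]
orientation: [0.001, -0.07, 0.998, -0.001]
wrist_force: [-6.2, 4.0, 22.2]
finger_gap: 0.0544
grip_force: 87.5
```

```bash
python3 - <<'E'
from h import *
np.set_printoptions(precision=4,suppress=True)
s,r=Rt();print(s['clock'],s['tcp_pos'],s['wrist_force'],s['qvel'],s['grip_force'])
c=cam("wrist");p=r.inv().apply(pts(c).reshape(-1,3)-s['tcp_pos'])*1000
q=p[(np.hypot(p[:,0]-1,p[:,1]+1.5)<33)&(p[:,2]<-33)&(p[:,2]>-39.6)&((abs(p[:,0]-4)>12))]
print('lip plane tilt',np.linalg.lstsq(np.c_[q[:,:2],np.ones(len(q))],q[:,2],rcond=None)[0],len(q))
b=cam("side");P=pts(b).reshape(-1,3);P=P[(abs(P[:,0]-.51)<.055)&(P[:,1]>-.30)&(P[:,1]<-.225)]
k=P[(P[:,2]>.06)&(P[:,2]<.09)];print('ring top-ish',[(round(z,3),int((abs(k[:,2]-z)<.0015).sum())) for z in np.arange(.06,.09,.003)])
print(ticket.hand_in())
E
```

```text
23.8167 [ 0.511  -0.2299  0.1345] [-6.2094  4.022  22.1737] [ 0.0014 -0.0021 -0.0002  0.0014  0.0008 -0.0003] 87.51298443996347
lip plane tilt [ -0.009   -0.0042 -35.0747] 2638
ring top-ish [(np.float64(0.06), 0), (np.float64(0.063), 1), (np.float64(0.066), 17), (np.float64(0.069), 20), (np.float64(0.072), 39), (np.float64(0.075), 69), (np.float64(0.078), 69), (np.float64(0.081), 1), (np.float64(0.084), 4), (np.float64(0.087), 5)]
the job is handed in; nothing more can be done
None
```

The job is handed in: three balls were scooped into the flask, the scoop was laid back down, and the flask is gripped upright and held at the bottom of the mixer ring's travel with about 24 N; the hand-in returned no verdict.

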